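# Pack and clamp shut the braai spice box

## Task

Take the empty red sauce dispenser out of the steel spice box and stand it upright on the upturned aluminium tray, and pack every one of the small rectangular spice tins into the box. Then lower the aluminium cover plate over the box's two pins until it lies flush on the rim, and after that press both hinged clamps down over it until their catches snap and hold them. Leave the other things on the shelf where they are.

Things in the scene. Friction and masses are not known exactly. Their poses are not given: they have to be found in the camera images.
- box: open steel box fixed on the slab, outside 152 (own x) x 216 (own y) x 63 mm high, walls 4, floor 3 mm; origin at the centre of its underside, z up. Two upright 12 mm pins stand inside it at own x = +62 and -62 mm, y = 0, reaching 82 mm above the slab (19 above the rim), the last 8 mm tapered. A clamp is hinged just outside the middle of each short end (own y = +-131 mm)
- clamp_left (a joint): angle of the clamp arm at the box's +y end: 0 = down, level over the cover; 1.75 = fully open, standing up and leaning a little outwards, as at the start. Light to swing; let go it drops until it rests on a sprung ball catch at about 0.5 rad. Pressed on past 0.25 rad (about 8 N at the pad) it snaps and is held down at 0. Arm 24 mm wide, 12 thick, 82 long from the hinge
- clamp_right (a joint): the same for the clamp arm at the box's -y end
- clamp_left_hinge (a point): hinge axis of the left clamp (axis along the box's x), on the centre line of the arm, 78 mm above the slab at the box's own y = +131 mm. Moves with the box only
- clamp_right_hinge (a point): hinge axis of the right clamp, at the box's own y = -131 mm
- clamp_left_pad (a point): where to press the left clamp arm: middle of the black rubber sleeve, on the arm's face that is uppermost when shut (outer face when open), 70 mm from the hinge; moves with the arm. At 0 rad this face is 84 mm above the slab
- clamp_right_pad (a point): the same for the right clamp arm
- cover: loose aluminium cover plate, 156 (own x) x 212 (own y) x 8 mm, 450 g, lying flat with its handle up; origin at the centre of its underside, z up. Two 16 mm through holes at own x = +62 and -62 mm, y = 0, to go over the box's pins; either way round fits
- cover_handle (a point): middle of the cover's dark bar handle: a 12 mm round bar along the cover's own x, 80 mm long, its axis 42 mm above the plate's underside
- tin_a: rectangular closed spice tin, 56 (own x) x 42 (own y) x 44 mm high, about 140 g, origin at the centre of its underside, z up; may be absent
- tin_b: rectangular closed spice tin, 56 (own x) x 42 (own y) x 44 mm high, about 140 g, origin at the centre of its underside, z up; may be absent
- tin_c: rectangular closed spice tin, 56 (own x) x 42 (own y) x 44 mm high, about 140 g, origin at the centre of its underside, z up; may be absent
- tin_d: rectangular closed spice tin, 56 (own x) x 42 (own y) x 44 mm high, about 140 g, origin at the centre of its underside, z up; may be absent
- dispenser: empty red plastic sauce dispenser, round, 50 mm across, straight body 110 mm high, nozzle up to 140 mm, 90 g; origin at the centre of its underside, z up. Stands in the box at the start
- tray: aluminium tray lying upside down, fixed; flat top 140 (own x) x 110 (own y) mm at 40 mm height, flange at the foot 160 x 130 mm; origin at the centre of its underside on the slab
- mug: bystander: white mug, 76 mm across, 85 mm high
- jar: bystander: glass jar with steel cap, 68 mm across, 90 mm high
- can: bystander: round plain steel can, 68 mm across, 100 mm high (not a spice tin)
- bowl: bystander: steel bowl 140 mm across, 50 mm high
Not all that is in view belongs to the job. Of the things that look like the dispenser, take the one that is farthest from the robot's base at the start. Leave any brown look-alike of the tin_d alone.

How it is judged:
By the outcome, as a careful person would: the job done as asked, in the order asked, and still so for the second after the job is handed in, with the robot touching nothing.
Of tin_a, tin_b, tin_c, tin_d only 2 to 4 are there at a start; the rules pass over those that are not, and their reading is None.
At some moment in a run one of tin_a, tin_b, tin_c, tin_d, cover may be knocked a few centimetres aside while the robot is not near it.
It also fails if it takes over 210 s, if anything falls off the work surface, if the arm or the gripper's body presses on something with over 40 N, if the wrist force passes 120 N, or if a joint passes its speed limit or range.

## Robot

A 6-joint arm with a two-finger parallel gripper is mounted at the origin on the work surface. World frame = base frame: x ahead of the robot, y to its left, z up, the work surface at z = 0. Lengths are in mm, angles in rad, forces in N, time in s.
With the tool pointing down it reaches from about 250 to 725 mm from the base axis. Payload 9.7 kg.
Tool frame: the origin (TCP) lies at the very end of the fingers, on their centre line; the grasp point (between the pads) lies 19 mm behind it; z points along the fingers, y is the line along which they close (so a half turn about z gives the same grasp; the last joint's range is limited). The gripper opens to 85 mm and grips with 20 to 120 N. Pads are 22 mm wide; open, the fingers measure 114 mm over their backs; the gripper's body (76 mm by 85 mm) begins 54 mm behind the grasp point. The pads swing forward as they close: fully open they stand 13 mm farther back than shut.
Start: joints at [1.329, 0.087, 0.176, 1.66, 0, 1.571], TCP at [131.695, 533.997, 231.284] pointing down, gripper open.
Joint ranges: [-3.13, 3.13], [-0.85, 1.81], [-1.15, 1.24], [-2.2, 2.28], [-1.44, 1.52], [-3.14, 3.14]. Speed limits (rad/s): [2.22, 2.22, 2.57, 3.14, 3.14, 3.14].

## Interface

Orientations are given as a unit quaternion [x, y, z, w].
In Python, from plant import telemetry, snapshot, calibration, r gives the robot as it stands.
- The arm moves only by the tool servo_tool, never from a script. Its argument "motion" is a list of rows, each a list of 3 entries, a list of its own where there are three numbers: the turn, a rotation vector about the tool's x, y, z in degrees, then the shift along the tool's x, y, z in cm, then the closure, from -1 (fully open) to 1 (shut). In form: [[[ax, ay, az], [tx, ty, tz], claw], ...]. A call has 1 to 12 rows; each row shifts and turns the commanded pose from where the row before left it, along the tool's axes as they then stand; what a row does not reach is not made up. A row lasts 1/10 s, in which the tool goes at most 50 mm and 8.59 degrees, less where a joint would pass 70% of its speed; a pose out of reach is approached as far as the arm can. A call with a gripper value outside its range is refused whole. The fingers move at their own pace and stop on an object; "squeeze" is the grip in N (left out, the last holds). Time passes only in rows, so rows that do not move let the fingers close. It gives the time, the measured TCP pose, the force, the opening and the grip force at its end, in the units of the state.
- telemetry.state(): the state, without advancing time (a new reading comes with each control period).
- snapshot(name): name is "scene" or "top"; returns the picture (480x640x3 uint8, red, green, blue); there is no depth.
- calibration(name): a dict with "camera_matrix" (3x3 intrinsics, pixels), "world_from_camera" (4x4, takes a point from camera to world coordinates). Camera axes: x right, y down, z forward; pixel columns grow to the right and rows downward; lengths in mm; the calibration is good to about 2 mm. A picture is of the moment at which its call begins. calibration takes no time and is no camera call.
- r.finish_job(): hands the job in; it is judged then, once.
The state is a dict: "time": time; "joints": joint angles; "qvel": joint speeds; "tau": joint torques, N m; "tcp_pos": TCP position; "orientation": TCP orientation; "contact_force": force on the tool from outside, world axes, zero at the start; "torque": the same for the moment, N m; "finger_gap": finger opening in mm; "grasp_force": force on a finger pad.
Only numpy, scipy, OpenCV 4.12 (cv2) and the standard library are available. Lean on these libraries where they do the work, as an engineer would, in place of code of your own. Each camera call takes 0.05 s, during which the arm holds its last target. There are 200 camera calls.

## Working session

There is one attempt and no reset: what is moved stays moved. The work goes in short steps, Python scripts to look and compute and a tool call to move; the robot and the scene stay as the last step left them, time stands still between calls to the robot, and variables do not carry over. Pictures are saved under pics/ and viewed, at most 14 in all, crops included, and the job is handed in when it is done.

Besides the shell and the picture viewer there is one more tool, called after ">>>" by a JSON object that holds its "method" and its "body", one argument or row to a line. servo_tool: Moves the arm, as the interface text tells. Its arguments: {"type":"object","properties":{"motion":{"type":"array","items":{"type":"array"}},"squeeze":{"type":"number"}},"required":["motion"]}

```bash
ls; mkdir -p pics; python3 - <<'E'
from plant import telemetry, snapshot, calibration, r
import cv2
print(telemetry.state())
for n in("scene","top"):
    cv2.imwrite(f"pics/{n}0.png",snapshot(n)[:,:,::-1]); c=calibration(n); print(c["camera_matrix"],c["world_from_camera"])
E
```

```text
pics
{'time': 0.0, 'joints': array([ 1.32900281e+00,  8.74574794e-02,  1.75182226e-01,  1.65977794e+00,
       -2.87115586e-05,  1.57079783e+00]), 'qvel': array([-1.12377244e-03, -6.43430365e-05,  5.35685043e-04,  2.42700448e-03,
        2.16142283e-04,  3.31474638e-04]), 'tau': array([-1.35559996e-03, -5.20393324e+01,  4.64799464e+01,  1.67475455e-02,
       -2.01575904e-04,  4.49191361e-06]), 'tcp_pos': array([131.65366797, 533.80122776, 230.60916069]), 'orientation': array([ 1.20603186e-01,  9.92700598e-01, -6.25577535e-04, -6.15391267e-05]), 'contact_force': array([0.740549  , 0.14298046, 0.71346816]), 'torque': array([-0.00773846, -0.03839482,  0.00546588]), 'grasp_force': 0.0, 'finger_gap': 85.40668390069095}
[[500.8508134    0.         325.54221116]
 [  0.         500.8508134  237.7540401 ]
 [  0.           0.           1.        ]] [[ 1.04800599e-02  8.48302017e-01 -5.29408969e-01  1.21486791e+03]
 [ 9.99881484e-01 -1.48613349e-02 -4.01973271e-03  3.95856742e+01]
 [-1.12776713e-02 -5.29304098e-01 -8.48357228e-01  1.18636782e+03]
 [ 0.00000000e+00  0.00000000e+00  0.00000000e+00  1.00000000e+00]]
[[460.750551     0.         320.95513413]
 [  0.         460.750551   237.93198889]
 [  0.           0.           1.        ]] [[-2.09204744e-02 -9.85282345e-01  1.69649742e-01  3.17895067e+02]
 [-9.99778702e-01  2.02420774e-02 -5.72758468e-03  4.72809617e+01]
 [ 2.20922486e-03 -1.69732023e-01 -9.85487778e-01  1.32901044e+03]
 [ 0.00000000e+00  0.00000000e+00  0.00000000e+00  1.00000000e+00]]
```

View pics/scene0.png

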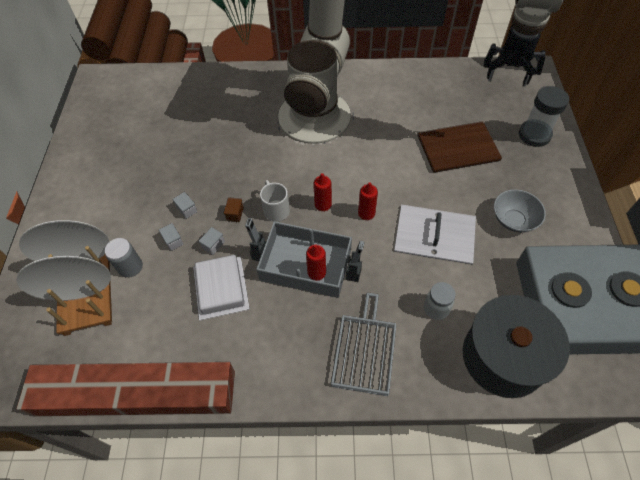

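View pics/top0.png

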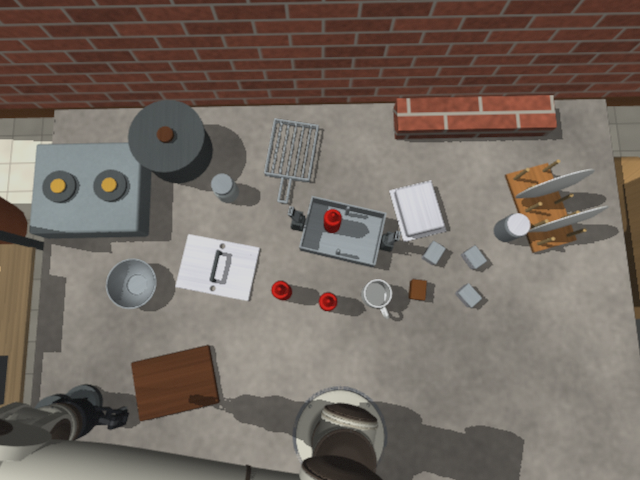

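The scene view shows three grey tins near (184,205), (171,237) and (210,240), with the brown look-alike at (233,209). The box is at (305,258) with the red dispenser in it, the tray at (220,285) and the cover at (435,233). The top view shows the same, with the tins at (435,253), (475,258) and (470,296), the box at (343,231) and the cover at (218,267). I'll enlarge the top view.

```bash
cat > h.py <<'E'
import numpy as np, cv2
from scipy.spatial.transform import Rotation as R
from plant import telemetry, snapshot, calibration, r
C={n:calibration(n) for n in("scene","top")}
def ray(n,p):
    c=C[n];T=c["world_from_camera"];d=np.linalg.inv(c["camera_matrix"])@[p[0],p[1],1]
    return T[:3,3],T[:3,:3]@d
def onz(n,p,z):
    o,d=ray(n,p);return (o+d*(z-o[2])/d[2])[:2]
def px(n,P):
    c=C[n];T=c["world_from_camera"];q=c["camera_matrix"]@(T[:3,:3].T@(np.array(P)-T[:3,3]));return q[:2]/q[2]
def tri(p1,p2): # scene pixel, top pixel -> point, gap
    o,d=ray("scene",p1);q,e=ray("top",p2);s,t=np.linalg.lstsq(np.c_[d,-e],q-o,rcond=None)[0]
    a,b=o+s*d,q+t*e;return (a+b)/2,np.linalg.norm(a-b)
E
python3 - <<'E'
from h import *
t=cv2.imread("pics/top0.png");s=cv2.imread("pics/scene0.png")
cv2.imwrite("pics/topA.png",cv2.resize(t[180:310,280:500],None,fx=3.6,fy=3.6,interpolation=cv2.INTER_CUBIC))
cv2.imwrite("pics/topB.png",cv2.resize(t[225:310,165:275],None,fx=6,fy=6,interpolation=cv2.INTER_CUBIC))
E
```

```text
(no output)
```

View pics/topA.png

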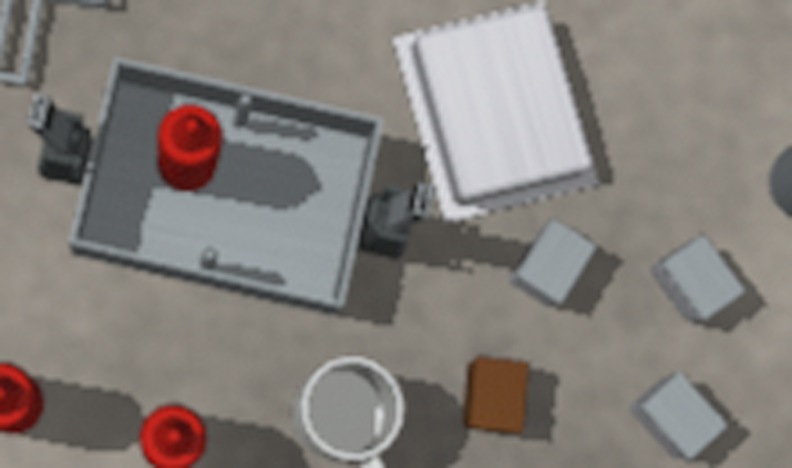

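View pics/topB.png

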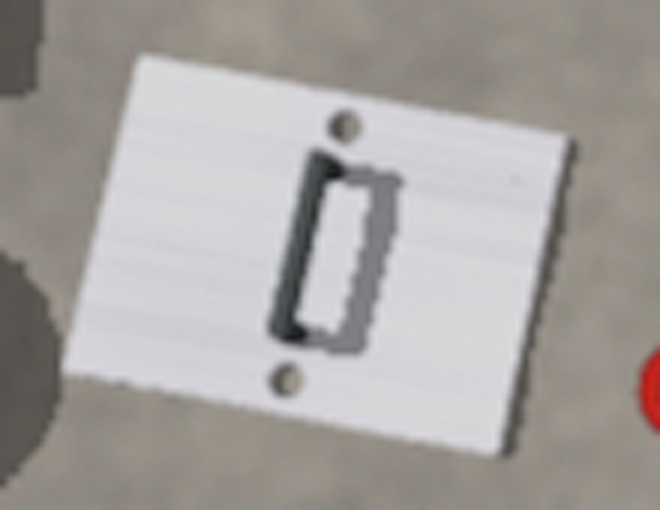

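The top crop shows the box corners at crop pixels (118,62), (380,120), (342,306) and (72,247), three grey tins, the brown tin, the mug and two red decoys nearer the base. The cover crop shows both holes, at (345,126) and (286,379), with the handle between them. Next I'll measure these.

```bash
cat >> h.py <<'E'
def tins(img,show=True):
    a=img.astype(int);m=((a[:,:,2]-a[:,:,0]>6)&(a[:,:,1]>125)).astype(np.uint8)
    out=[]
    for c in cv2.findContours(m,cv2.RETR_EXTERNAL,cv2.CHAIN_APPROX_NONE)[0]:
        if not 120<cv2.contourArea(c)<500: continue
        w=np.array([onz("top",p,44) for p in c[:,0]],np.float32)
        (x,y),(u,v),th=cv2.minAreaRect(w)
        if u<v: u,v,th=v,u,th+90
        out.append((x,y,u,v,(th+90)%180-90)); 
        if show: print("tin",c[:,0].mean(0),np.round(out[-1],1))
    return out
E
python3 - <<'E'
from h import *
t=cv2.imread("pics/top0.png")[:,:,::-1]
for p in [(435,253),(475,258),(470,296),(455,270),(330,250),(315,215)]: print(p,t[p[1],p[0]])
tins(t)
A=lambda x,y:(280+(x+.5)/3.6-.5,180+(y+.5)/3.6-.5)
B=lambda x,y:(165+(x+.5)/6-.5,225+(y+.5)/6-.5)
bc=np.array([onz("top",A(*p),63) for p in [(118,62),(380,120),(342,306),(72,247)]]);print("box",bc.round(1),bc.mean(0),[np.linalg.norm(bc[i]-bc[i-1]).round(1) for i in range(4)])
cc=np.array([onz("top",B(*p),8) for p in [(140,55),(572,135),(502,457),(62,375)]]);print("cover",cc.round(1),cc.mean(0),[np.linalg.norm(cc[i]-cc[i-1]).round(1) for i in range(4)])
for q in(bc,cc):
    d=(q[1]-q[0]+q[2]-q[3]);e=q[0]-q[3]+q[1]-q[2];print(np.degrees(np.arctan2(d[1],d[0])),np.degrees(np.arctan2(e[1],e[0])))
h=np.array([onz("top",B(*p),8) for p in [(345,126),(286,379)]]);print("holes",h,h.mean(0),np.linalg.norm(h[0]-h[1]))
print("handle",[onz("top",B(*p),42) for p in[(318,165),(285,325)]])
tc=np.array([onz("top",A(*p),40) for p in [(415,40),(543,8),(592,162),(467,200)]]);print("tray",tc.mean(0),[np.linalg.norm(tc[i]-tc[i-1]).round(1) for i in range(4)])
# pins at their base/top
print("pintip",[onz("top",A(*p),82) for p in[(244,97),(209,252)]])
# red blobs
s=cv2.imread("pics/scene0.png")[:,:,::-1]
for n,im in(("top",t),("scene",s)):
    a=im.astype(int);m=((a[:,:,0]>90)&(a[:,:,1]<50)&(a[:,:,2]<50)).astype(np.uint8)
    for c in cv2.findContours(m,cv2.RETR_EXTERNAL,cv2.CHAIN_APPROX_NONE)[0]:
        if cv2.contourArea(c)>100: print(n,cv2.boundingRect(c),c[:,0].mean(0))
E
```

```text
(435, 253) [150 157 161]
(475, 258) [149 156 159]
(470, 296) [149 157 160]
(455, 270) [131 126 119]
(330, 250) [153 161 165]
(315, 215) [90 93 96]
tin [469.5    295.0625] [ 370.1 -368.6   55.3   38.2   42.3]
tin [474.71153846 256.75      ] [ 476.6 -391.3   53.4   41.2   33.2]
tin [434.03846154 252.01923077] [ 492.4 -277.9   53.8   39.7  -34.5]
tin [221.125      183.46428571] [7.046e+02 3.236e+02 5.720e+01 5.490e+01 7.000e-01]
tin [287.08641975 164.60185185] [763.9 128.9 238.4 130.8 -10.5]
box [[ 654.3   61.6]
 [ 603.4 -142.4]
 [ 458.  -106.7]
 [ 508.    99.7]] [555.91999707 -21.94012829] [np.float64(151.2), np.float64(210.3), np.float64(149.7), np.float64(212.4)]
cover [[565.6 426.7]
 [522.  217.1]
 [368.5 249.9]
 [411.5 459.4]] [466.90409283 338.26887299] [np.float64(157.5), np.float64(214.1), np.float64(157.1), np.float64(213.8)]
-103.81222138381541 -14.187079657762704
-101.68136665878185 -12.042496938354574
holes [[528.68533799 326.70482618]
 [407.40375842 352.87105535]] [468.0445482  339.78794077] 124.07212858720277
handle [array([504.9767075 , 331.89891208]), array([430.14220698, 345.94824659])]
tray [ 621.42036431 -245.57476336] [np.float64(135.8), np.float64(107.3), np.float64(131.0), np.float64(104.7)]
pintip [array([619.44425752, -35.34422083]), array([499.14740008,  -5.05253995])]
top (319, 293, 18, 18) [327.75510204 301.36734694]
top (272, 281, 17, 19) [280.33333333 289.5625    ]
top (324, 210, 17, 18) [331.42 218.24]
scene (307, 245, 19, 35) [317.92307692 258.81730769]
scene (361, 183, 16, 36) [371.16483516 198.8021978 ]
scene (314, 174, 17, 36) [325.45555556 190.05555556]
```

```bash
cat >> h.py <<'E'
def plan(x,y,z,yaw=None):
    """yaw: world angle (deg, mod 180) of the closing line; prints turn and then the shift in the turned tool axes"""
    s=telemetry.state();q=R.from_quat(s["orientation"]);M=q.as_matrix();cur=np.degrees(np.arctan2(M[1,1],M[0,1]))
    if yaw is None: yaw=cur
    d=(yaw-cur+90)%180-90;a=np.radians(cur+d)
    ty=np.array([np.cos(a),np.sin(a),0]);tz=np.array([0,0,-1.]);T=np.c_[np.cross(ty,tz),ty,tz]
    print("cur",s["tcp_pos"].round(1),"yaw",cur.round(1),"j",s["joints"].round(2),"gap",round(s["finger_gap"],1))
    print("turn",np.degrees((q.inv()*R.from_matrix(T)).as_rotvec()).round(1),"shift cm",(T.T@(np.array([x,y,z])-s["tcp_pos"])/10).round(2))
E
python3 - <<'E'
from h import *
A=lambda x,y:(280+(x+.5)/3.6-.5,180+(y+.5)/3.6-.5)
print("nozzle",onz("top",A(192,124),143), tri((316,246),A(192,124)))
for P in([572,33,143],[572,33,113],[572,33,60]):print(px("top",P),px("scene",P))
tf=np.array([onz("top",A(*p),4) for p in [(395,40),(447,220),(610,184)]]);print("flange",tf)
for y in(76,-14): plan(572,33,200,y)
E
```

```text
nozzle [585.18178763   7.38749097] (array([585.66025348,   9.22788039, 140.88189862]), np.float64(3.82123076200219))
[323.3659761  219.17097946] [324.90652939 240.61916899]
[323.28397185 221.50739488] [325.05491992 246.91842329]
[323.1482569  225.37410334] [325.30283237 257.44243443]
flange [[ 684.05268815 -166.62291988]
 [ 532.69314597 -201.80491088]
 [ 559.61999602 -335.9216979 ]]
cur [131.7 533.8 230.6] yaw 76.1 j [ 1.33  0.09  0.18  1.66 -0.    1.57] gap 85.2
turn [-0.1  0.   0.1] shift cm [-54.84 -37.94   3.06]
cur [131.7 533.8 230.6] yaw 76.1 j [ 1.33  0.09  0.18  1.66 -0.    1.57] gap 85.2
turn [ -0.1  -0.1 -89.9] shift cm [ 37.94 -54.84   3.06]
```

>>> {"method": "servo_tool", "body": {
  "motion": [
    [[0,0,0],[-3.6,-2.55,0],-1],
    [[0,0,0],[-3.6,-2.55,0],-1],
    [[0,0,0],[-3.6,-2.55,0],-1],
    [[0,0,0],[-3.6,-2.55,0],-1],
    [[0,0,0],[-3.6,-2.55,0],-1],
    [[0,0,0],[-3.6,-2.55,0],-1],
    [[0,0,0],[-3.6,-2.55,0],-1],
    [[0,0,0],[-3.6,-2.55,0],-1],
    [[0,0,0],[-3.6,-2.55,0],-1],
    [[0,0,0],[-3.6,-2.55,0],-1],
    [[0,0,0],[-3.6,-2.55,0],-1],
    [[0,0,0],[-3.6,-2.55,0],-1]
  ],
  "squeeze": 30
}}

```text
time: 1.3
tcp_pos: [478.7, 131.7, 231.1]
orientation: [0.121, 0.993, -0.0, -0.0]
contact_force: [0.7, 1.1, 0.6]
finger_gap: 85.6
grasp_force: 0.0
```

```bash
python3 -c "
from h import *
plan(585.5,8.3,200,76)"
```

```text
cur [478.7 131.7 231.1] yaw 76.1 j [ 0.27 -0.04  0.05  1.66  0.    0.51] gap 85.6
turn [-0.  -0.   0.1] shift cm [-13.35  -9.39   3.11]
```

>>> {"method": "servo_tool", "body": {
  "motion": [
    [[0,0,0],[-3.3,-2.4,0],-1],
    [[0,0,0],[-3.3,-2.3,0],-1],
    [[0,0,0],[-3.3,-2.3,0],-1],
    [[0,0,0],[-3.4,-2.3,0],-1],
    [[0,0,0],[0,0,0],-1],
    [[0,0,0],[0,0,3],-1],
    [[0,0,0],[0,0,0],-1]
  ]
}}

```text
time: 2.0
tcp_pos: [583.2, 11.3, 197.4]
orientation: [0.121, 0.993, -0.0, -0.003]
contact_force: [0.2, 0.8, -1.1]
finger_gap: 85.7
grasp_force: 0.0
```

```bash
python3 -c "
from h import *
plan(585.5,8.3,82,76)
for n in('scene','top'): cv2.imwrite('pics/%s1.png'%n,snapshot(n)[:,:,::-1])
a=cv2.imread('pics/scene1.png')[150:300,220:390];b=cv2.imread('pics/top1.png')[160:310,270:440]
cv2.imwrite('pics/v1.png',np.hstack([cv2.resize(i,(400,353),interpolation=2) for i in(a,b)]))"
```

```text
cur [583.2  11.3 197.4] yaw 76.1 j [0.02 0.16 0.2  1.61 0.   0.26] gap 85.7
turn [-0.1 -0.3  0.1] shift cm [-0.29 -0.23 11.54]
```

View pics/v1.png

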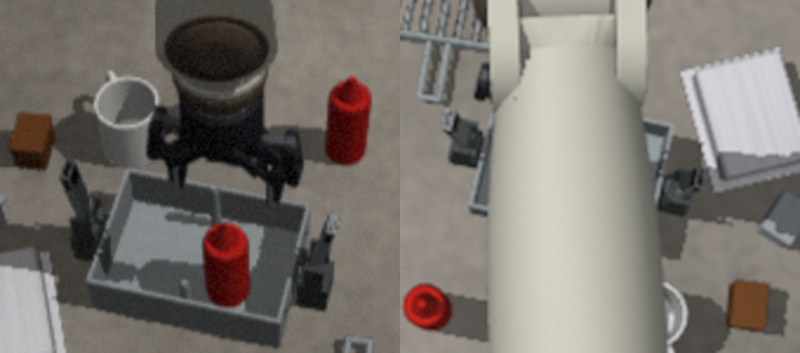

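The scene half shows the gripper straddling the line of the box dispenser, which is at crop (227,260). The top view is blocked by the arm. I'll descend.

>>> {"method": "servo_tool", "body": {
  "motion": [
    [[0,-0.3,0],[-0.2,-0.1,2.3],-1],
    [[0,0,0],[0,0,2.3],-1],
    [[0,0,0],[0,0,2.3],-1],
    [[0,0,0],[0,0,2.3],-1],
    [[0,0,0],[0,0,2.1],-1],
    [[0,0,0],[0,0,0],-1],
    [[0,0,0],[0,0,0],1],
    [[0,0,0],[0,0,0],1],
    [[0,0,0],[0,0,0],1],
    [[0,0,0],[0,0,0],1],
    [[0,0,0],[0,0,0],1]
  ]
}}

```text
time: 3.2
tcp_pos: [587.9, 9.7, 90.5]
orientation: [0.121, 0.993, -0.0, 0.004]
contact_force: [-0.4, -0.1, 5.6]
finger_gap: 48.3
grasp_force: 30.5
```

```bash
python3 -c "
from h import *
plan(621.5,-245.5,240,76)"
```

```text
cur [587.9   9.7  90.5] yaw 76.1 j [ 0.02  0.16 -0.01  1.39 -0.    0.26] gap 48.3
turn [0.  0.5 0.1] shift cm [ -9.43 -23.95 -14.95]
```

>>> {"method": "servo_tool", "body": {
  "motion": [
    [[0,0,0],[0,0,-1.5],1],
    [[0,0,0],[0,0,-3],1],
    [[0,0,0],[0,0,-3.5],1],
    [[0,0,0],[0,0,-3.5],1],
    [[0,0,0],[0,0,-3.5],1],
    [[0,0,0],[-2.3,-1,0],1],
    [[0,0,0],[-2.3,-3,0],1],
    [[0,0,0],[-2.3,-4,0],1],
    [[0,0,0],[-1.5,-4,0],1],
    [[0,0,0],[-1,-4,0],1],
    [[0,0,0],[0,-4,0],1],
    [[0,0,0],[0,-4,0],1]
  ]
}}

```text
time: 4.4
tcp_pos: [619.5, -247.2, 239.8]
orientation: [0.121, 0.993, -0.0, 0.003]
contact_force: [0.7, -0.0, -0.8]
finger_gap: 48.8
grasp_force: 31.6
```

>>> {"method": "servo_tool", "body": {
  "motion": [
    [[0,0,0],[0,0,0],1],
    [[0,0,0],[0,0,0],1]
  ]
}}

```text
time: 4.6
tcp_pos: [619.6, -246.4, 239.7]
orientation: [0.122, 0.993, -0.0, 0.003]
contact_force: [-0.0, 0.3, -1.7]
finger_gap: 48.3
grasp_force: 31.7
```

```bash
python3 -c "
from h import *
plan(621.5,-245.5,129,76)"
```

```text
cur [ 619.6 -246.4  239.7] yaw 76.0 j [-0.38  0.39  0.55  1.73  0.   -0.14] gap 48.3
turn [0.  0.3 0. ] shift cm [-0.17  0.14 11.07]
```

>>> {"method": "servo_tool", "body": {
  "motion": [
    [[0,0.3,0],[-0.1,0.1,2],1],
    [[0,0,0],[0,0,3],1],
    [[0,0,0],[0,0,3],1],
    [[0,0,0],[0,0,2],1],
    [[0,0,0],[0,0,0.6],1],
    [[0,0,0],[0,0,0.2],1],
    [[0,0,0],[0,0,0.2],1],
    [[0,0,0],[0,0,0],1],
    [[0,0,0],[0,0,0],1]
  ]
}}

```text
time: 5.5
tcp_pos: [621.7, -244.9, 129.9]
orientation: [0.121, 0.993, -0.0, 0.001]
contact_force: [-0.1, -0.2, -0.5]
finger_gap: 48.6
grasp_force: 31.6
```

>>> {"method": "servo_tool", "body": {
  "motion": [
    [[0,0,0],[0,0,0.15],1],
    [[0,0,0],[0,0,0.15],1],
    [[0,0,0],[0,0,0],1],
    [[0,0,0],[0,0,0],1]
  ]
}}

```text
time: 5.9
tcp_pos: [621.8, -245.2, 127.5]
orientation: [0.121, 0.993, -0.0, 0.001]
contact_force: [-0.2, -0.0, 7.6]
finger_gap: 48.5
grasp_force: 32.3
```

>>> {"method": "servo_tool", "body": {
  "motion": [
    [[0,0,0],[0,0,0],0.3],
    [[0,0,0],[0,0,0],0],
    [[0,0,0],[0,0,0],-0.4],
    [[0,0,0],[0,0,0],-1],
    [[0,0,0],[0,0,0],-1],
    [[0,0,0],[0,0,-1],-1],
    [[0,0,0],[0,0,-3],-1],
    [[0,0,0],[0,0,-4],-1],
    [[0,0,0],[0,0,-4],-1],
    [[0,0,0],[4,0,-2],-1],
    [[0,0,0],[4,0,0],-1],
    [[0,0,0],[4,0,0],-1]
  ]
}}

```text
time: 7.1
tcp_pos: [503.9, -216.0, 266.9]
orientation: [0.121, 0.993, -0.0, 0.001]
contact_force: [-0.8, -0.7, 0.9]
finger_gap: 84.9
grasp_force: 0.0
```

>>> {"method": "servo_tool", "body": {
  "motion": [
    [[0,0,0],[4,0,0],-1],
    [[0,0,0],[4,2,0],-1],
    [[0,0,0],[4,4,0],-1],
    [[0,0,0],[3,4,0],-1],
    [[0,0,0],[0,0,0],-1]
  ]
}}

```text
time: 7.6
tcp_pos: [384.4, -85.4, 267.8]
orientation: [0.119, 0.993, 0.0, 0.001]
contact_force: [0.7, -0.5, 0.9]
finger_gap: 85.4
grasp_force: 0.0
```

```bash
python3 -c "
from h import *
t=snapshot('top');s=snapshot('scene')
cv2.imwrite('pics/top2.png',t[:,:,::-1]);cv2.imwrite('pics/scene2.png',s[:,:,::-1])
cv2.imwrite('pics/v2.png',np.vstack([t[165:325,160:500],s[160:320,140:480]])[:,:,::-1].repeat(2,0).repeat(2,1)[:1200][:, :680] if 0 else cv2.resize(np.vstack([t[165:320,160:500],s[160:315,140:480]])[:,:,::-1],None,fx=1.9,fy=1.9))
tins(t)
plan(400,-300,200)
"
```

```text
tin [469.52173913 292.84782609] [ 370.1 -368.6   51.5   38.2   42.3]
tin [474.75       256.73076923] [ 476.6 -391.3   53.3   41.2   33.2]
tin [221.05357143 183.42857143] [705.  325.2  57.2  57.   18.3]
tin [297.4379562  165.68248175] [763.8 104.4 247.  113.2 -41.1]
cur [386.4 -88.1 266.9] yaw 76.3 j [-0.22 -0.26 -0.08  1.75 -0.    0.02] gap 85.2
turn [-0.   0.1  0. ] shift cm [ -6.35 -20.26   6.69]
```

View pics/v2.png

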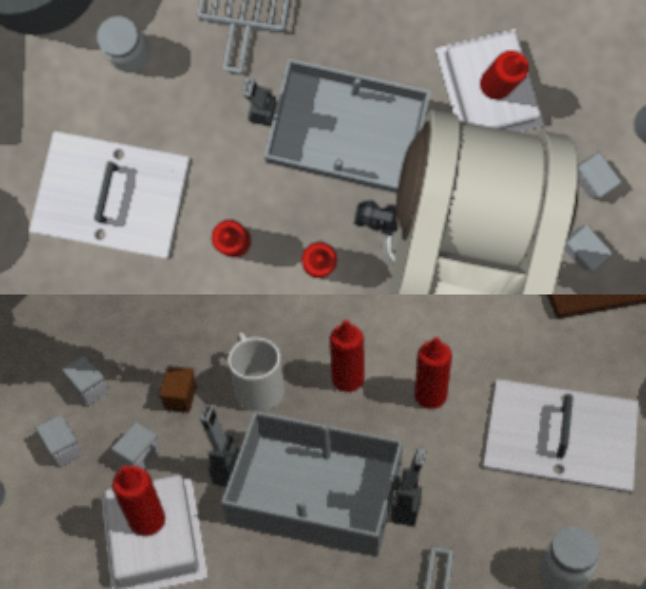

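The dispenser stands on the tray: top crop (505,73), scene crop (140,500). The three tins and the cover are unmoved, and both pins are visible. I'll check the pins by triangulation and plan the first tin.

```bash
python3 -c "
from h import *
a=tri((298.4,271.5),(347.4,210.0));b=tri((312.1,230.5),(337.9,250.3));print(a,b,(a[0]+b[0])/2,np.linalg.norm(a[0]-b[0]))
plan(370,-368.5,120,132.3)
for P in tins(cv2.imread('pics/top0.png')[:,:,::-1],0)[:3]: print(px('scene',[*P[:2],44]))
s=cv2.imread('pics/scene2.png').astype(int);m=((s[:,:,0]-s[:,:,2]>5)&(s[:,:,1]>135)).astype(np.uint8)
for c in cv2.findContours(m,0,1)[0]:
  if 80<cv2.contourArea(c)<600: print(cv2.boundingRect(c),cv2.minAreaRect(c)[0], [onz('scene',cv2.minAreaRect(c)[0],44).round(1)])
"
```

```text
(array([613.9872063 , -35.93091597,  63.71114337]), np.float64(0.5491324764681078)) (array([498.27180007,  -3.38399477,  75.34464225]), np.float64(4.9217751915280745)) [556.12950318 -19.65745537  69.52789281] 120.76711312979779
cur [386.4 -88.1 266.9] yaw 76.3 j [-0.22 -0.26 -0.08  1.75 -0.    0.02] gap 85.2
turn [ -0.1   0.1 -56. ] shift cm [ 20.08 -19.63  14.69]
[182.80034441 200.36520342]
[168.97872567 232.16358512]
[209.98461933 236.4766739 ]
```

>>> {"method": "servo_tool", "body": {
  "motion": [
    [[0,0,-8],[0,0,0],-1],
    [[0,0,-8],[0,0,0],-1],
    [[0,0,-8],[0,0,0],-1],
    [[0,0,-8],[0,0,0],-1],
    [[0,0,-8],[0,0,0],-1],
    [[0,0,-8],[0,0,0],-1],
    [[0,0,-8],[0,0,0],-1],
    [[0,0,0],[4,-4,2],-1],
    [[0,0,0],[4,-4,3],-1],
    [[0,0,0],[4,-4,3],-1],
    [[0,0,0],[4,-4,3],-1],
    [[0,0,0],[4,-3.6,2],-1]
  ]
}}

```text
time: 8.9
tcp_pos: [371.9, -317.7, 159.7]
orientation: [-0.359, 0.933, 0.001, -0.0]
contact_force: [0.6, -0.0, -0.1]
finger_gap: 85.3
grasp_force: 0.0
```

>>> {"method": "servo_tool", "body": {
  "motion": [
    [[0,0,0],[0,0,0],-1],
    [[0,0,0],[0,0,0],-1]
  ]
}}

```text
time: 9.1
tcp_pos: [371.9, -316.4, 160.5]
orientation: [-0.358, 0.934, 0.001, -0.001]
contact_force: [0.3, -0.0, 0.6]
finger_gap: 85.4
grasp_force: 0.0
```

```bash
python3 -c "
from h import *
plan(370,-368.5,16,132.3)
s=snapshot('scene');cv2.imwrite('pics/v3.png',cv2.resize(s[150:300,130:330,::-1],None,fx=3.5,fy=3.5,interpolation=2))"
```

```text
cur [ 371.9 -316.4  160.5] yaw 131.9 j [-0.71 -0.07 -0.12  1.52  0.   -1.44] gap 85.4
turn [ 0.1 -0.  -0.4] shift cm [ 3.64 -3.73 14.45]
```

View pics/v3.png

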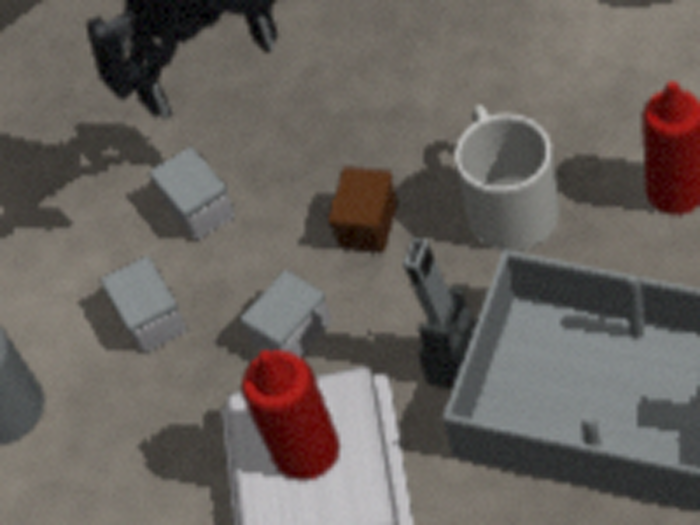

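The gripper is above the first tin. The tin's top-face corners in the crop are about (152,180), (190,150), (228,185) and (192,212). I'll check its angle from this view, and the other two tins as well.

```bash
python3 -c "
from h import *
for q in([(152,180),(190,150),(228,185),(192,212)],[(103,280),(148,258),(178,305),(130,327)],[(242,316),(285,271),(326,300),(287,345)]):
  w=np.array([onz('scene',(130+(x+.5)/3.5-.5,150+(y+.5)/3.5-.5),44) for x,y in q])
  e=np.roll(w,-1,0)-w;print(w.mean(0).round(1),np.linalg.norm(e,axis=1).round(1),(np.degrees(np.arctan2(e[:,1],e[:,0]))%180).round(1))
"
```

```text
[ 374.3 -364.5] [39.9 50.6 36.5 49. ] [138.2  44.8 135.7  48.8]
[ 479.8 -389.2] [37.8 53.3 39.2 51.6] [122.   34.1 119.5  32.8]
[ 496.  -274.5] [49.8 44.2 47.6 46. ] [145.   51.7 147.2  54.7]
```

>>> {"method": "servo_tool", "body": {
  "motion": [
    [[0,0,-1.5],[3.5,-3.5,1],-1],
    [[0,0,0],[0,0,3],-1],
    [[0,0,0],[0,0,3],-1],
    [[0,0,0],[0,0,3],-1],
    [[0,0,0],[0,0,2.5],-1],
    [[0,0,0],[0,0,1.5],-1],
    [[0,0,0],[0,0,0.4],-1],
    [[0,0,0],[0,0,0],1],
    [[0,0,0],[0,0,0],1],
    [[0,0,0],[0,0,0],1],
    [[0,0,0],[0,0,0],1],
    [[0,0,0],[0,0,0],1]
  ]
}}

```text
time: 10.35
tcp_pos: [371.1, -364.5, 19.1]
orientation: [-0.372, 0.928, -0.001, 0.001]
contact_force: [0.5, 0.9, 6.5]
finger_gap: 41.5
grasp_force: 30.9
```

```bash
python3 -c "
from h import *
plan(541,-83,240,-14.1)"
```

```text
cur [ 371.1 -364.5   19.1] yaw 133.6 j [-0.78  0.04 -0.29  1.24  0.   -1.54] gap 41.5
turn [ -0.2  -0.  -32.3] shift cm [-31.44  -9.63 -22.09]
```

>>> {"method": "servo_tool", "body": {
  "motion": [
    [[0,0,0],[0,0,-2],1],
    [[0,0,0],[0,0,-4],1],
    [[0,0,0],[0,0,-4],1],
    [[0,0,0],[0,0,-4],1],
    [[0,0,0],[0,0,-4],1],
    [[0,0,-8],[0,0,-1.5],1],
    [[0,0,-8],[0,0,0],1],
    [[0,0,-8],[0,0,0],1],
    [[0,0,-8.3],[0,0,0],1],
    [[0,0,0],[-4,-1.2,0],1],
    [[0,0,0],[-4,-1.2,0],1],
    [[0,0,0],[-4,-1.2,0],1]
  ]
}}

```text
time: 11.55
tcp_pos: [434.6, -255.1, 212.8]
orientation: [-0.615, 0.789, -0.0, 0.0]
contact_force: [0.4, 0.3, -1.9]
finger_gap: 41.3
grasp_force: 30.9
```

>>> {"method": "servo_tool", "body": {
  "motion": [
    [[0,0,0],[-4,-1.2,0],1],
    [[0,0,0],[-4,-1.2,0],1],
    [[0,0,0],[-4,-1.2,0],1],
    [[0,0,0],[-4,-1.2,0],1],
    [[0,0,0],[-3.4,-1.2,0],1],
    [[0,0,0],[0,0,0],1],
    [[0,0,0],[0,0,0],1]
  ]
}}

```text
time: 12.25
tcp_pos: [539.7, -81.8, 212.4]
orientation: [-0.616, 0.788, 0.0, -0.0]
contact_force: [-0.2, -1.2, -1.9]
finger_gap: 41.4
grasp_force: 30.9
```

```bash
python3 -c "
from h import *
plan(541,-83,25,-14.1)"
```

```text
cur [539.7 -81.8 212.4] yaw 166.0 j [-0.15  0.07  0.12  1.62 -0.   -1.48] gap 41.4
turn [ 0.  -0.   0.1] shift cm [ 0.08 -0.15 18.74]
```

>>> {"method": "servo_tool", "body": {
  "motion": [
    [[0,0,0],[0.1,-0.1,3],1],
    [[0,0,0],[0,0,4],1],
    [[0,0,0],[0,0,4],1],
    [[0,0,0],[0,0,3.5],1],
    [[0,0,0],[0,0,2.5],1],
    [[0,0,0],[0,0,1],1],
    [[0,0,0],[0,0,0.5],1],
    [[0,0,0],[0,0,0],1],
    [[0,0,0],[0,0,0.3],1],
    [[0,0,0],[0,0,0],1]
  ]
}}

```text
time: 13.25
tcp_pos: [540.9, -83.9, 25.4]
orientation: [-0.615, 0.788, -0.001, 0.0]
contact_force: [-0.4, 0.1, -1.6]
finger_gap: 41.6
grasp_force: 30.9
```

Now set it down, release to part opening and rise.

>>> {"method": "servo_tool", "body": {
  "motion": [
    [[0,0,0],[0,0,0.25],1],
    [[0,0,0],[0,0,0],1],
    [[0,0,0],[0,0,0],0.2],
    [[0,0,0],[0,0,0],-0.2],
    [[0,0,0],[0,0,0],-0.5],
    [[0,0,0],[0,0,-1],-0.5],
    [[0,0,0],[0,0,-3],-0.5],
    [[0,0,0],[0,0,-4],-0.5],
    [[0,0,0],[0,0,-4],-1],
    [[0,0,0],[0,0,-4],-1],
    [[0,0,0],[0,0,-3],-1],
    [[0,0,0],[0,0,0],-1]
  ]
}}

```text
time: 14.45
tcp_pos: [541.7, -83.9, 217.7]
orientation: [-0.615, 0.788, -0.003, 0.003]
contact_force: [-0.4, 0.4, 0.1]
finger_gap: 85.5
grasp_force: 0.0
```

```bash
python3 -c "
from h import *
t=snapshot('top');s=snapshot('scene');cv2.imwrite('pics/s3.png',s[:,:,::-1]);cv2.imwrite('pics/t3.png',t[:,:,::-1])
tins(t)
plan(478,-390.5,210,123)"
```

```text
tin [221.08928571 183.46428571] [7.047e+02 3.236e+02 5.720e+01 5.490e+01 7.000e-01]
tin [294.3        172.86086957] [738.4 101.6 197.6 113.9 -56.3]
cur [540.7 -83.8 213.1] yaw 165.9 j [-0.15  0.07  0.12  1.62 -0.   -1.48] gap 85.7
turn [-0.1  0.  42.9] shift cm [ 21.96 -22.31   0.31]
```

>>> {"method": "servo_tool", "body": {
  "motion": [
    [[0,0,8.5],[0,0,0],-1],
    [[0,0,8.5],[0,0,0],-1],
    [[0,0,8.5],[0,0,0],-1],
    [[0,0,8.5],[0,0,0],-1],
    [[0,0,8.5],[0,0,0],-1],
    [[0,0,0],[3.1,-3.2,0],-1],
    [[0,0,0],[3.1,-3.2,0],-1],
    [[0,0,0],[3.1,-3.2,0],-1],
    [[0,0,0],[3.1,-3.2,0],-1],
    [[0,0,0],[3.1,-3.2,0],-1],
    [[0,0,0],[3.1,-3.2,0],-1],
    [[0,0,0],[3.3,-3.1,0],-1]
  ]
}}

```text
time: 15.75
tcp_pos: [479.5, -391.9, 210.6]
orientation: [-0.288, 0.958, 0.001, -0.001]
contact_force: [0.5, 0.4, -0.2]
finger_gap: 85.3
grasp_force: 0.0
```

```bash
python3 -c "
from h import *
plan(478,-390.5,16,123)
s=snapshot('scene');cv2.imwrite('pics/v4.png',cv2.resize(s[150:300,130:330,::-1],None,fx=3.5,fy=3.5,interpolation=2))"
```

```text
cur [ 479.5 -391.9  210.6] yaw 123.4 j [-0.69  0.25  0.33  1.64  0.   -1.27] gap 85.3
turn [ 0.1 -0.   0.4] shift cm [ 0.05  0.2  19.46]
```

View pics/v4.png

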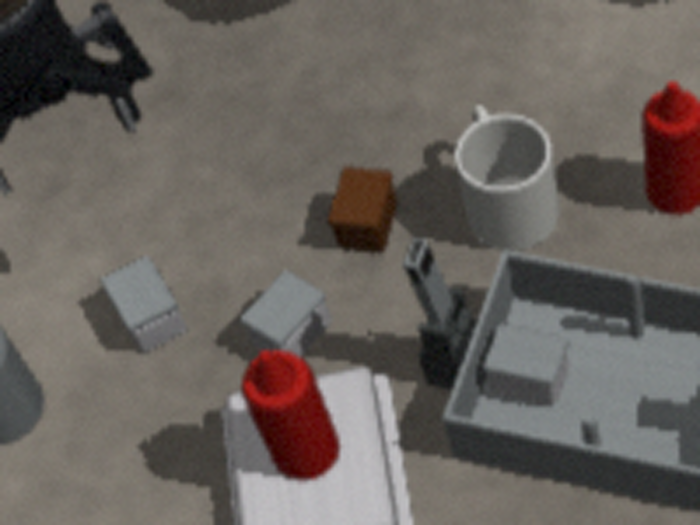

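Tin 1 lies in the box, crop (525,360). Tin 2 has not moved, crop (140,305). The can is close by, so I'll check its clearance.

```bash
python3 -c "
from h import *
c=onz('top',(517,225),100);print(c,np.hypot(*(c-[478,-390.5])),tri((119,248),(517,225)))"
```

```text
[ 554.22121525 -494.21983417] 128.7147142083818 (array([ 554.97006556, -494.55247376,   94.89218021]), np.float64(3.515342188563404))
```

Clear by 128 mm, so I'll descend and grip.

>>> {"method": "servo_tool", "body": {
  "motion": [
    [[0,0,0],[0,0.1,3],-1],
    [[0,0,0],[0,0,4],-1],
    [[0,0,0],[0,0,4],-1],
    [[0,0,0],[0,0,4],-1],
    [[0,0,0],[0,0,3],-1],
    [[0,0,0],[0,0,1.2],-1],
    [[0,0,0],[0,0,0],-1],
    [[0,0,0],[0,0,0],1],
    [[0,0,0],[0,0,0],1],
    [[0,0,0],[0,0,0],1],
    [[0,0,0],[0,0,0],1],
    [[0,0,0],[0,0,0],1]
  ]
}}

```text
time: 17.0
tcp_pos: [480.7, -390.3, 21.8]
orientation: [-0.288, 0.958, -0.001, 0.001]
contact_force: [-0.1, 0.3, 6.3]
finger_gap: 41.5
grasp_force: 31.2
```

>>> {"method": "servo_tool", "body": {
  "motion": [
    [[0,0,0],[0,0,-2],1],
    [[0,0,0],[0,0,-4],1],
    [[0,0,0],[0,0,-4],1],
    [[0,0,0],[0,0,-4],1],
    [[0,0,0],[0,0,-4],1],
    [[0,0,0],[0,0,-2],1],
    [[0,0,0],[0,0,0],1]
  ]
}}

```text
time: 17.7
tcp_pos: [480.8, -390.3, 223.8]
orientation: [-0.288, 0.958, -0.002, 0.002]
contact_force: [-0.5, -0.5, -1.1]
finger_gap: 41.5
grasp_force: 31.3
```

```bash
python3 -c "
from h import *
plan(573,43,220,-14.1)"
```

```text
cur [ 480.8 -390.3  223.8] yaw 123.4 j [-0.68  0.25  0.35  1.66 -0.   -1.27] gap 41.5
turn [ -0.3  -0.  -42.5] shift cm [-44.27   1.62   0.38]
```

>>> {"method": "servo_tool", "body": {
  "motion": [
    [[0,0,-8.5],[0,0,0],1],
    [[0,0,-8.5],[0,0,0],1],
    [[0,0,-8.5],[0,0,0],1],
    [[0,0,-8.5],[0,0,0],1],
    [[0,0,-8.5],[0,0,0],1],
    [[0,0,0],[-4,0.2,0],1],
    [[0,0,0],[-4,0.1,0],1],
    [[0,0,0],[-4,0.1,0],1],
    [[0,0,0],[-4,0.2,0],1],
    [[0,0,0],[-4,0.1,0],1],
    [[0,0,0],[-4,0.1,0],1],
    [[0,0,0],[-4,0.2,0],1]
  ]
}}

```text
time: 18.9
tcp_pos: [537.9, -113.9, 218.1]
orientation: [-0.615, 0.788, 0.001, -0.001]
contact_force: [1.4, -0.7, -1.4]
finger_gap: 41.4
grasp_force: 31.2
```

>>> {"method": "servo_tool", "body": {
  "motion": [
    [[0,0,0],[-4,0.2,0],1],
    [[0,0,0],[-4,0.2,0],1],
    [[0,0,0],[-4,0.2,0],1],
    [[0,0,0],[-4,0.1,0],1],
    [[0,0,0],[0,0,0],1],
    [[0,0,0],[0,0,0],1]
  ]
}}

```text
time: 19.5
tcp_pos: [569.9, 42.1, 218.1]
orientation: [-0.616, 0.788, 0.001, -0.001]
contact_force: [-0.1, -0.2, -2.1]
finger_gap: 41.0
grasp_force: 31.2
```

```bash
python3 -c "
from h import *
plan(573,43,27,-14.1)"
```

```text
cur [569.9  42.1 218.1] yaw 166.1 j [ 0.07  0.14  0.21  1.64 -0.   -1.25] gap 41.0
turn [ 0.1 -0.1  0.2] shift cm [-0.16 -0.28 19.11]
```

>>> {"method": "servo_tool", "body": {
  "motion": [
    [[0,0,0],[-0.2,-0.3,3],1],
    [[0,0,0],[0,0,4],1],
    [[0,0,0],[0,0,4],1],
    [[0,0,0],[0,0,4],1],
    [[0,0,0],[0,0,2.8],1],
    [[0,0,0],[0,0,0.8],1],
    [[0,0,0],[0,0,0.4],1],
    [[0,0,0],[0,0,0.2],1],
    [[0,0,0],[0,0,0],1]
  ]
}}

```text
time: 20.4
tcp_pos: [574.6, 42.3, 29.4]
orientation: [-0.615, 0.788, -0.001, 0.001]
contact_force: [-0.0, -0.4, -1.4]
finger_gap: 41.3
grasp_force: 31.1
```

>>> {"method": "servo_tool", "body": {
  "motion": [
    [[0,0,0],[0,0,0.1],1],
    [[0,0,0],[0,0,0],1],
    [[0,0,0],[0,0,0],0.2],
    [[0,0,0],[0,0,0],-0.2],
    [[0,0,0],[0,0,0],-0.5],
    [[0,0,0],[0,0,-1],-0.5],
    [[0,0,0],[0,0,-3],-0.5],
    [[0,0,0],[0,0,-4],-0.5],
    [[0,0,0],[0,0,-4],-1],
    [[0,0,0],[0,0,-4],-1],
    [[0,0,0],[0,0,-3],-1],
    [[0,0,0],[0,0,0],-1]
  ]
}}

```text
time: 21.6
tcp_pos: [575.1, 42.7, 222.9]
orientation: [-0.615, 0.788, -0.002, 0.003]
contact_force: [0.4, 0.1, 0.8]
finger_gap: 85.6
grasp_force: 0.0
```

```bash
python3 -c "
from h import *
plan(494,-277,215,55)
t=snapshot('top');tins(t)"
```

```text
cur [575.1  42.7 222.9] yaw 165.9 j [ 0.07  0.14  0.22  1.64 -0.   -1.25] gap 85.6
turn [ -0.5  -0.1 -69.1] shift cm [11.69 30.84  0.79]
tin [369.8902439 228.6097561] [560.5 -95.2  82.6  59.6 -13.5]
tin [221.10714286 183.44642857] [704.6 325.   57.9  56.8  88.8]
```

>>> {"method": "servo_tool", "body": {
  "motion": [
    [[0,0,8.5],[0,0,0],-1],
    [[0,0,8.5],[0,0,0],-1],
    [[0,0,8.5],[0,0,0],-1],
    [[0,0,8.5],[0,0,0],-1],
    [[0,0,8.5],[0,0,0],-1],
    [[0,0,8.5],[0,0,0],-1],
    [[0,0,8.5],[0,0,0],-1],
    [[0,0,8.5],[0,0,0],-1],
    [[0,0,8.5],[0,0,0],-1],
    [[0,0,8.5],[0,0,0],-1],
    [[0,0,8.5],[0,0,0],-1],
    [[0,0,8.5],[0,0,0],-1]
  ]
}}

```text
time: 22.85
tcp_pos: [573.3, 42.5, 216.0]
orientation: [0.228, 0.974, -0.0, -0.001]
contact_force: [0.3, -0.6, 0.2]
finger_gap: 85.5
grasp_force: 0.0
```

>>> {"method": "servo_tool", "body": {
  "motion": [
    [[0,0,8.5],[0,0,0],-1],
    [[0,0,0],[-1.3,-3.4,0],-0.5],
    [[0,0,0],[-1.3,-3.4,0],-0.5],
    [[0,0,0],[-1.3,-3.4,0],-0.5],
    [[0,0,0],[-1.3,-3.4,0],-0.5],
    [[0,0,0],[-1.3,-3.4,0],-0.5],
    [[0,0,0],[-1.3,-3.4,0],-0.5],
    [[0,0,0],[-1.3,-3.4,0],-0.5],
    [[0,0,0],[-1.3,-3.4,0],-0.5],
    [[0,0,0],[-1.3,-3.6,0],-0.5],
    [[0,0,0],[0,0,0],-0.5],
    [[0,0,0],[0,0,0],-0.5]
  ]
}}

```text
time: 24.05
tcp_pos: [494.8, -278.0, 216.1]
orientation: [0.298, 0.955, 0.0, -0.001]
contact_force: [-0.1, 0.1, 0.0]
finger_gap: 63.6
grasp_force: 0.0
```

```bash
python3 -c "
from h import *
plan(494,-277,16,55)
s=snapshot('scene');cv2.imwrite('pics/v5.png',cv2.resize(s[150:300,130:330,::-1],None,fx=3.5,fy=3.5,interpolation=2))"
```

```text
cur [ 494.8 -278.   216.1] yaw 55.3 j [-0.51  0.13  0.19  1.64  0.    0.09] gap 63.6
turn [-0.  -0.1  0.3] shift cm [ 0.12  0.04 20.01]
```

View pics/v5.png

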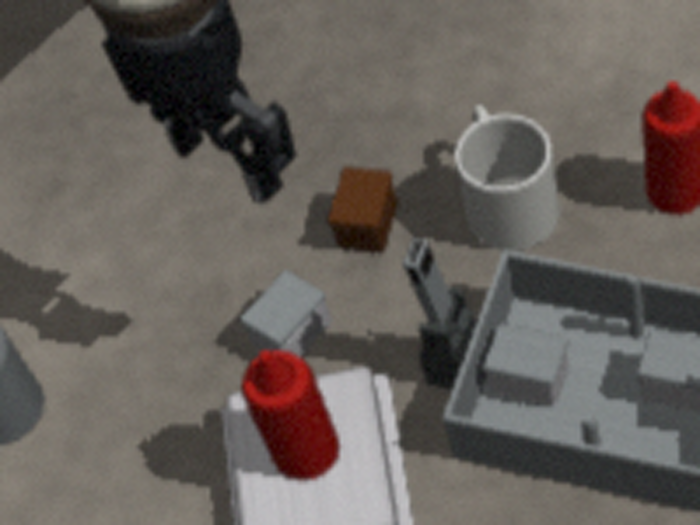

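Tin 3 is unmoved at crop (285,308), and two tins are in the box. I'll descend.

>>> {"method": "servo_tool", "body": {
  "motion": [
    [[0,0,0],[0,0,3],-0.5],
    [[0,0,0],[0,0,4],-0.5],
    [[0,0,0],[0,0,4],-0.5],
    [[0,0,0],[0,0,4],-0.5],
    [[0,0,0],[0,0,3],-0.5],
    [[0,0,0],[0,0,1.2],-0.5],
    [[0,0,0],[0,0,0.5],-0.5],
    [[0,0,0],[0,0,0],1],
    [[0,0,0],[0,0,0],1],
    [[0,0,0],[0,0,0],1],
    [[0,0,0],[0,0,0],1]
  ]
}}

```text
time: 25.2
tcp_pos: [496.4, -277.9, 21.8]
orientation: [0.297, 0.955, -0.0, 0.001]
contact_force: [0.3, 1.0, 5.9]
finger_gap: 41.4
grasp_force: 33.0
```

>>> {"method": "servo_tool", "body": {
  "motion": [
    [[0,0,0],[0,0,-2],1],
    [[0,0,0],[0,0,-4],1],
    [[0,0,0],[0,0,-4],1],
    [[0,0,0],[0,0,-4],1],
    [[0,0,0],[0,0,-4],1],
    [[0,0,0],[0,0,-2.3],1],
    [[0,0,0],[0,0,0],1]
  ]
}}

```text
time: 25.9
tcp_pos: [496.4, -278.1, 227.3]
orientation: [0.297, 0.955, -0.001, 0.003]
contact_force: [0.0, -0.0, -1.0]
finger_gap: 41.4
grasp_force: 32.1
```

```bash
python3 -c "
from h import *
plan(557.5,-20.5,220,-14.1)"
```

```text
cur [ 496.4 -278.1  227.3] yaw 55.4 j [-0.51  0.13  0.21  1.65  0.    0.09] gap 41.4
turn [ 0.2  0.3 69.5] shift cm [26.48 -0.35  0.73]
```

>>> {"method": "servo_tool", "body": {
  "motion": [
    [[0,0,8.5],[0,0,0],1],
    [[0,0,8.5],[0,0,0],1],
    [[0,0,8.5],[0,0,0],1],
    [[0,0,8.5],[0,0,0],1],
    [[0,0,8.5],[0,0,0],1],
    [[0,0,8.5],[0,0,0],1],
    [[0,0,8.5],[0,0,0],1],
    [[0,0,8.5],[0,0,0],1],
    [[0,0,1.5],[3,0,0],1],
    [[0,0,0],[4,0,0],1],
    [[0,0,0],[4,0,0],1],
    [[0,0,0],[4,0,0],1]
  ]
}}

```text
time: 27.1
tcp_pos: [530.9, -130.5, 221.9]
orientation: [0.789, 0.615, -0.0, -0.001]
contact_force: [1.0, -1.0, -1.2]
finger_gap: 41.5
grasp_force: 32.0
```

>>> {"method": "servo_tool", "body": {
  "motion": [
    [[0,0,0],[4,0,0],1],
    [[0,0,0],[4,-0.2,0],1],
    [[0,0,0],[3.5,-0.2,0],1],
    [[0,0,0],[0,0,0],1],
    [[0,0,0],[0,0,0],1]
  ]
}}

```text
time: 27.6
tcp_pos: [554.9, -18.7, 222.0]
orientation: [0.788, 0.616, -0.001, -0.0]
contact_force: [0.5, -0.2, -1.0]
finger_gap: 41.0
grasp_force: 32.0
```

```bash
python3 -c "
from h import *
plan(557.5,-20.5,27,-14.1)"
```

```text
cur [554.9 -18.7 222. ] yaw -14.0 j [-0.03  0.1   0.17  1.64 -0.    1.78] gap 41.0
turn [-0.1  0.   0.1] shift cm [-0.11  0.3  19.5 ]
```

>>> {"method": "servo_tool", "body": {
  "motion": [
    [[0,0,0],[-0.1,0.3,3],1],
    [[0,0,0],[0,0,4],1],
    [[0,0,0],[0,0,4],1],
    [[0,0,0],[0,0,4],1],
    [[0,0,0],[0,0,2.8],1],
    [[0,0,0],[0,0,1],1],
    [[0,0,0],[0,0,0.6],1],
    [[0,0,0],[0,0,0.2],1],
    [[0,0,0],[0,0,0],1],
    [[0,0,0],[0,0,0.1],1],
    [[0,0,0],[0,0,0],1]
  ]
}}

```text
time: 28.7
tcp_pos: [559.3, -25.9, 32.2]
orientation: [0.79, 0.614, 0.001, 0.005]
contact_force: [-15.4, -19.9, 44.6]
finger_gap: 41.8
grasp_force: 64.1
```

>>> {"method": "servo_tool", "body": {
  "motion": [
    [[0,0,0],[0,0,0],0.2],
    [[0,0,0],[0,0,0],-0.1],
    [[0,0,0],[0,0,0],-0.3],
    [[0,0,0],[0,0,0],-0.3],
    [[0,0,0],[0,0,-1],-0.3],
    [[0,0,0],[0,0,-3],-0.3],
    [[0,0,0],[0,0,-4],-0.3],
    [[0,0,0],[0,0,-4],-1],
    [[0,0,0],[0,0,-4],-1],
    [[0,0,0],[0,0,-4],-1],
    [[0,0,0],[0,0,0],-1]
  ]
}}

```text
time: 29.8
tcp_pos: [559.3, -21.5, 232.1]
orientation: [0.788, 0.615, 0.003, 0.003]
contact_force: [0.3, 0.1, 0.5]
finger_gap: 85.4
grasp_force: 0.0
```

```bash
python3 -c "
from h import *
plan(467.7,339,220,78)"
```

```text
cur [559.3 -21.5 232.1] yaw -14.1 j [-0.04  0.1   0.19  1.65  0.    1.78] gap 85.4
turn [ 0.3 -0.4 87.9] shift cm [-16.45 -33.36   1.21]
```

>>> {"method": "servo_tool", "body": {
  "motion": [
    [[0,0,-8.5],[0,0,0],-1],
    [[0,0,-8.5],[0,0,0],-1],
    [[0,0,-8.5],[0,0,0],-1],
    [[0,0,-8.5],[0,0,0],-1],
    [[0,0,-8.5],[0,0,0],-1],
    [[0,0,-8.5],[0,0,0],-1],
    [[0,0,-8.5],[0,0,0],-1],
    [[0,0,-8.5],[0,0,0],-1],
    [[0,0,-8.5],[0,0,0],-1],
    [[0,0,-8.5],[0,0,0],-1],
    [[0,0,-7.2],[2,4,0],-1],
    [[0,0,0],[2,4,0],-1]
  ]
}}

```text
time: 31.0
tcp_pos: [540.6, 66.4, 225.1]
orientation: [0.103, 0.995, 0.0, -0.001]
contact_force: [0.8, -0.4, 0.2]
finger_gap: 85.5
grasp_force: 0.0
```

>>> {"method": "servo_tool", "body": {
  "motion": [
    [[0,0,0],[2,4,0],-1],
    [[0,0,0],[2,4,0],-1],
    [[0,0,0],[2,4,0],-1],
    [[0,0,0],[2,4,0],-1],
    [[0,0,0],[2,4,0],-1],
    [[0,0,0],[2,4,0],-1],
    [[0,0,0],[0,1,0],-1],
    [[0,0,0],[0,0,0],-1]
  ]
}}

```text
time: 31.8
tcp_pos: [474.3, 336.9, 225.0]
orientation: [0.102, 0.995, -0.0, -0.001]
contact_force: [0.1, -0.8, -0.2]
finger_gap: 85.3
grasp_force: 0.0
```

```bash
python3 -c "
from h import *
plan(467.7,339,80,78)
t=snapshot('top');s=snapshot('scene')
cv2.imwrite('pics/t6.png',t[:,:,::-1]);cv2.imwrite('pics/s6.png',s[:,:,::-1])
a=cv2.resize(t[190:275,280:400,::-1],None,fx=5,fy=5,interpolation=2);b=cv2.resize(s[215:300,240:360,::-1],None,fx=5,fy=5,interpolation=2)
cv2.imwrite('pics/v6.png',cv2.resize(np.vstack([a,b]),None,fx=.7,fy=.7,interpolation=3))"
```

```text
cur [474.3 336.9 225. ] yaw 78.3 j [0.62 0.16 0.25 1.66 0.   0.82] gap 85.3
turn [-0.1 -0.1  0.3] shift cm [ 0.69  0.07 14.5 ]
```

View pics/v6.png

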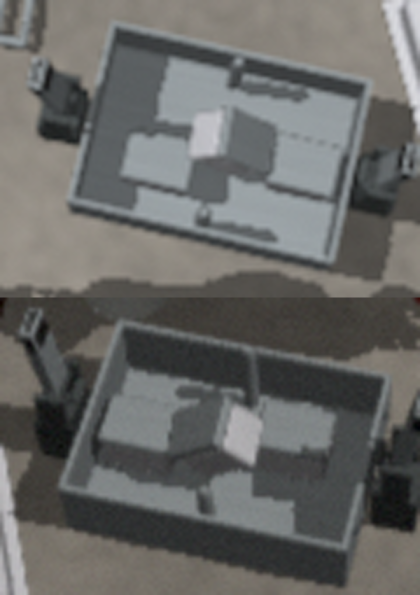

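The third tin lies tilted about 45° in the middle of the box: the bright end face is at (210,135) and the dark top face at (250,140) in the upper crop. I'll take a larger top view to see the gap it has.

```bash
python3 -c "
from h import *
t=cv2.imread('pics/t6.png')[195:275,290:398]
g=cv2.convertScaleAbs(t,alpha=1.5,beta=-40)
cv2.imwrite('pics/v7.png',cv2.resize(g,None,fx=7.2,fy=7.2,interpolation=2))"
```

```text
(no output)
```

View pics/v7.png

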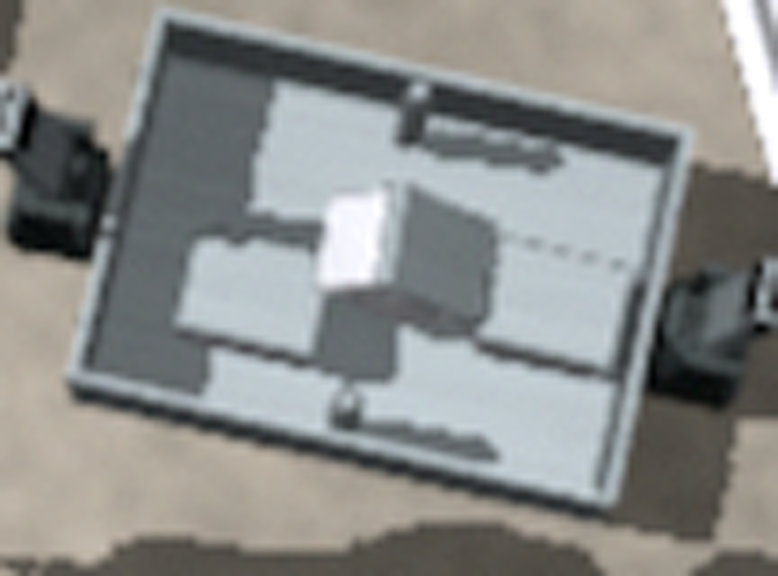

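Tin 1 is at right, corners about (500,235), (635,265), (615,370) and (480,345). Tin 2 is at left, its lower edge running (178,330) to (315,362). The tilted tin's ridge is at x of about 390. Converting to box coordinates.

```bash
python3 -c "
from h import *
V=lambda x,y:(290+(x+.5)/7.2-.5,195+(y+.5)/7.2-.5)
c=np.array([onz('top',V(*p),63) for p in[(163,10),(692,130),(612,510),(72,388)]]);e=c[1]-c[0]+c[2]-c[3]
print('c',c.mean(0),np.degrees(np.arctan2(*e[::-1])),[np.linalg.norm(c[i]-c[i-1]).round(1) for i in range(4)])
p=[onz('top',V(*q),82) for q in[(418,92),(346,392)]];print('pins',p,np.mean(p,0))
O=np.mean(p,0)*.5+c.mean(0)*.5;a=np.radians(-14.1);X=np.array([np.cos(a),np.sin(a)]);Y=np.array([-X[1],X[0]])
for n,z,L in[('tin1',47,[(500,235),(635,265),(615,370),(480,345)]),('tin2',47,[(178,330),(315,362),(200,238),(325,245)]),('ridge',70,[(393,183),(380,293)]),('end low',45,[(335,198),(318,282)]),('topfar',45,[(500,230),(490,330)])]:
  print(n,[((onz('top',V(*q),z)-O)@np.c_[X,Y]).round(0) for q in L])
print(O)
"
```

```text
c [556.15135223 -22.03814403] -104.17131036370051 [np.float64(154.2), np.float64(212.6), np.float64(153.1), np.float64(212.7)]
pins [array([617.25414773, -35.85619105]), array([500.87784163,  -4.90939962])] [559.06599468 -20.38279534]
tin1 [array([ 21., -44.]), array([ 21., -98.]), array([-22., -99.]), array([-24., -45.])]
tin2 [array([-44.,  71.]), array([-45.,  16.]), array([-7., 71.]), array([ 2., 23.])]
ridge [array([27.,  2.]), array([-17.,  -2.])]
end low [array([21., 23.]), array([-13.,  22.])]
topfar [array([ 23., -43.]), array([-17., -48.])]
[557.60867346 -21.21046968]
```

Tin 2 has shifted and now sits around own (-23,44). It props the third tin up on its edge. I'll push tin 2 towards +y with shut fingers through the free strip at own x≈-36, and the tilted tin should then fall flat.

```bash
python3 -c "
from h import *
plan(522,-15,200,75.9)"
```

```text
cur [474.7 335.  225.6] yaw 78.1 j [ 0.61  0.16  0.25  1.66 -0.    0.82] gap 85.4
turn [-0.1 -0.   2.2] shift cm [-13.11 -32.79   2.56]
```

>>> {"method": "servo_tool", "body": {
  "motion": [
    [[0,0,2.2],[0,0,0],1],
    [[0,0,0],[-1.5,-3.6,0],1],
    [[0,0,0],[-1.5,-3.6,0],1],
    [[0,0,0],[-1.5,-3.6,0],1],
    [[0,0,0],[-1.5,-3.6,0],1],
    [[0,0,0],[-1.5,-3.6,0],1],
    [[0,0,0],[-1.5,-3.6,0],1],
    [[0,0,0],[-1.5,-3.6,0],1],
    [[0,0,0],[-1.5,-3.6,0],1],
    [[0,0,0],[-1.1,-4,2],1],
    [[0,0,0],[0,0,0],1],
    [[0,0,0],[0,0,0],1]
  ]
}}

```text
time: 33.1
tcp_pos: [521.2, -16.3, 205.9]
orientation: [0.124, 0.992, 0.0, -0.0]
contact_force: [-0.2, 0.6, 0.2]
finger_gap: -0.0
grasp_force: 0.0
```

```bash
python3 -c "
from h import *
plan(522,-15,20,75.9)"
```

```text
cur [521.2 -16.3 205.9] yaw 75.7 j [-0.03  0.01  0.05  1.61  0.    0.22] gap -0.0
turn [-0.  -0.  -0.2] shift cm [-0.05  0.14 18.59]
```

>>> {"method": "servo_tool", "body": {
  "motion": [
    [[0,0,0],[0,0.1,3],1],
    [[0,0,0],[0,0,4],1],
    [[0,0,0],[0,0,3],1],
    [[0,0,0],[0,0,2],1],
    [[0,0,0],[0,0,1],1],
    [[0,0,0],[0,0,1],1],
    [[0,0,0],[0,0,1],1],
    [[0,0,0],[0,0,1],1],
    [[0,0,0],[0,0,1],1],
    [[0,0,0],[0,0,1],1],
    [[0,0,0],[0,0,0],1]
  ]
}}

```text
time: 34.2
tcp_pos: [521.4, -13.1, 24.4]
orientation: [0.122, 0.992, -0.0, -0.001]
contact_force: [-0.2, 0.1, 0.1]
finger_gap: 0.1
grasp_force: 0.0
```

>>> {"method": "servo_tool", "body": {
  "motion": [
    [[0,0,0],[0,0.4,0],1],
    [[0,0,0],[0,0.4,0],1],
    [[0,0,0],[0,0.4,0],1],
    [[0,0,0],[0,0.4,0],1],
    [[0,0,0],[0,0.4,0],1],
    [[0,0,0],[0,0.4,0],1],
    [[0,0,0],[0,0.3,0],1],
    [[0,0,0],[0,0,0],1]
  ]
}}

```text
time: 35.0
tcp_pos: [528.9, 13.6, 26.0]
orientation: [0.122, 0.993, 0.0, 0.0]
contact_force: [-0.1, -0.6, 0.5]
finger_gap: 0.3
grasp_force: 0.0
```

>>> {"method": "servo_tool", "body": {
  "motion": [
    [[0,0,0],[0,0.3,0],1],
    [[0,0,0],[0,0.3,0],1],
    [[0,0,0],[0,0.2,0],1],
    [[0,0,0],[0,0,0],1]
  ]
}}

```text
time: 35.4
tcp_pos: [530.3, 19.3, 26.1]
orientation: [0.123, 0.992, -0.002, -0.0]
contact_force: [-3.2, -12.0, 2.4]
finger_gap: -0.1
grasp_force: 5.9
```

>>> {"method": "servo_tool", "body": {
  "motion": [
    [[0,0,0],[0,-0.5,0],1],
    [[0,0,0],[0,-0.5,-1],1],
    [[0,0,0],[0,0,-4],1],
    [[0,0,0],[0,0,-4],1],
    [[0,0,0],[0,0,-4],1],
    [[0,0,0],[0,0,-4],1],
    [[0,0,0],[0,0,-4],-1],
    [[0,0,0],[3.5,3,0],-1],
    [[0,0,0],[3.5,3,0],-1],
    [[0,0,0],[3.5,3,0],-1],
    [[0,0,0],[3.5,3,0],-1],
    [[0,0,0],[0,0,0],-1]
  ]
}}

```text
time: 36.6
tcp_pos: [419.0, 164.9, 237.3]
orientation: [0.12, 0.993, 0.001, 0.0]
contact_force: [0.3, 0.5, 1.3]
finger_gap: 84.8
grasp_force: 0.0
```

```bash
python3 -c "
from h import *
plan(474,338,220,78)
t=snapshot('top');s=snapshot('scene')
cv2.imwrite('pics/t8.png',t[:,:,::-1]);cv2.imwrite('pics/s8.png',s[:,:,::-1])
a=cv2.resize(t[190:275,285:400,::-1],(560,414),interpolation=2);b=cv2.resize(s[218:298,250:358,::-1],(560,414),interpolation=2)
cv2.imwrite('pics/v8.png',cv2.resize(np.hstack([a,b]),(800,296),interpolation=3))"
```

```text
cur [419.  164.9 237.3] yaw 76.2 j [ 0.37 -0.15 -0.04  1.68  0.    0.61] gap 84.8
turn [ 0.1  0.  -1.8] shift cm [-1.78 18.08  1.73]
```

View pics/v8.png

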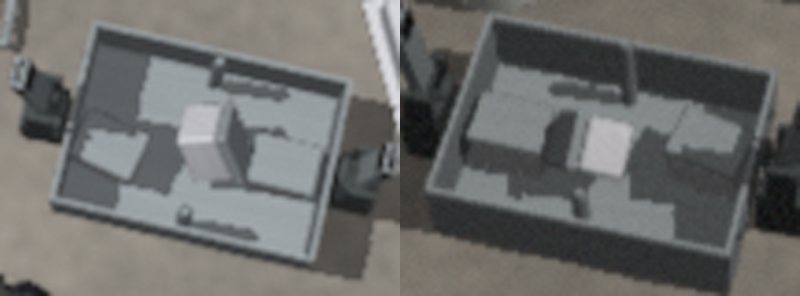

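Tin 2 is now against the +y wall, left panel (112,155), a little askew. The third tin now stands nearly on its end, bright end face at (205,130), leaning against tin 1. I'll measure its top edges.

```bash
python3 -c "
from h import *
V=lambda x,y:(285+(x+.5)/(400/115)-.5,190+(y+.5)/(296/85)-.5)
W=lambda x,y:(250+(x-400+.5)/(400/108)-.5,218+(y+.5)/(296/80)-.5)
O=np.array([557.6,-21.2]);a=np.radians(-14.1);X=np.array([np.cos(a),np.sin(a)]);Y=np.array([-X[1],X[0]])
for z in(50,60,66):
  print(z,[((onz('top',V(*q),z)-O)@np.c_[X,Y]).round(0) for q in[(178,112),(217,98),(232,150),(183,156)]],[((onz('scene',W(*q),z)-O)@np.c_[X,Y]).round(0) for q in[(585,115),(635,120),(628,178),(580,168)]])
t=cv2.imread('pics/t8.png').astype(int);m=(t.min(2)>165).astype(np.uint8);m[:,:300]=0;m[:,390:]=0;m[:200]=0;m[265:]=0
s=cv2.imread('pics/s8.png').astype(int);k=(s.min(2)>165).astype(np.uint8);k[:,:270]=0;k[:,350:]=0;k[:225]=0;k[290:]=0
for n,q in(('top',m),('scene',k)):
  c=max(cv2.findContours(q,0,1)[0],key=cv2.contourArea);R_=cv2.minAreaRect(c);print(n,R_,cv2.boxPoints(R_).round(1).tolist())
print('tin2',[((onz('top',V(*q),47)-O)@np.c_[X,Y]).round(0) for q in[(82,155),(92,120),(148,135),(128,182)]])
"
```

```text
50 [array([21., 24.]), array([39., -5.]), array([ -0., -26.]), array([-14.,  12.])] [array([-15., -18.]), array([-19.,  18.]), array([28., 25.]), array([ 27., -10.])]
60 [array([19., 24.]), array([37., -5.]), array([ -2., -26.]), array([-16.,  12.])] [array([ -9., -16.]), array([-14.,  20.]), array([33., 27.]), array([33., -8.])]
66 [array([17., 24.]), array([36., -5.]), array([ -3., -25.]), array([-17.,  12.])] [array([ -6., -14.]), array([-10.,  21.]), array([36., 28.]), array([36., -7.])]
top ((341.56756591796875, 225.59458923339844), (9.86393928527832, 12.165525436401367), 9.462322235107422) [[335.70001220703125, 230.8000030517578], [337.70001220703125, 218.8000030517578], [347.3999938964844, 220.39999389648438], [345.3999938964844, 232.39999389648438]]
scene ((305.5294494628906, 256.88238525390625), (10.6715669631958, 13.581995010375977), 14.03624439239502) [[298.70001220703125, 262.20001220703125], [302.0, 249.0], [312.3999938964844, 251.60000610351562], [309.1000061035156, 264.79998779296875]]
tin2 [array([-31.,  92.]), array([-1., 91.]), array([-3., 43.]), array([-44.,  51.])]
```

```bash
python3 -c "
from h import *
O=np.array([557.6,-21.2]);a=np.radians(-14.1);X=np.array([np.cos(a),np.sin(a)]);Y=np.array([-X[1],X[0]])
for s,t in[((309.1,264.8),(337.7,218.8)),((298.7,262.2),(347.4,220.4)),((302,249),(345.4,232.4)),((312.4,251.6),(335.7,230.8)),((305.5,256.9),(341.6,225.6))]:
  p,g=tri(s,t);print(((p[:2]-O)@np.c_[X,Y]).round(0),p[2].round(0),g.round(1))
"
```

```text
[29. 20.] 56.0 0.4
[30. -7.] 60.0 0.1
[-6. -8.] 67.0 1.2
[-7. 19.] 62.0 1.4
[11.  6.] 61.0 0.5
```

The third tin stands on its end, leaning slightly (centre own (11,6), top z≈61). I'll straddle it along own y, clear of the pins, and squeeze so the parallel faces straighten it.

```bash
python3 -c "
from h import *
plan(570.5,-18.5,200,75.9)"
```

```text
cur [421.2 162.4 236.9] yaw 76.1 j [ 0.37 -0.15 -0.04  1.67  0.    0.61] gap 85.6
turn [0.1 0.1 0.2] shift cm [-18.89 -13.9    3.69]
```

>>> {"method": "servo_tool", "body": {
  "motion": [
    [[0,0,0.2],[-3,-2.3,0],-0.5],
    [[0,0,0],[-3.2,-2.3,0],-0.5],
    [[0,0,0],[-3.2,-2.3,0],-0.5],
    [[0,0,0],[-3.2,-2.3,0],-0.5],
    [[0,0,0],[-3.2,-2.3,0],-0.5],
    [[0,0,0],[-3.1,-2.4,0],-0.5],
    [[0,0,0],[0,0,3.7],-0.5],
    [[0,0,0],[0,0,0],-0.5],
    [[0,0,0],[0,0,0],-0.5]
  ]
}}

```text
time: 37.6
tcp_pos: [570.0, -20.5, 199.0]
orientation: [0.125, 0.992, -0.0, -0.001]
contact_force: [0.8, 0.2, 0.9]
finger_gap: 63.8
grasp_force: 0.0
```

```bash
python3 -c "
from h import *
plan(570.5,-18.5,42,75.9)"
```

```text
cur [570.  -20.5 199. ] yaw 75.7 j [-0.04  0.13  0.16  1.6   0.    0.21] gap 63.8
turn [-0.  -0.1 -0.2] shift cm [ 0.    0.21 15.7 ]
```

>>> {"method": "servo_tool", "body": {
  "motion": [
    [[0,0,0],[0,0.2,3],-0.5],
    [[0,0,0],[0,0,4],-0.5],
    [[0,0,0],[0,0,3],-0.5],
    [[0,0,0],[0,0,2],-0.5],
    [[0,0,0],[0,0,1],-0.5],
    [[0,0,0],[0,0,1],-0.5],
    [[0,0,0],[0,0,1],-0.5],
    [[0,0,0],[0,0,0.5],-0.5],
    [[0,0,0],[0,0,0],-0.5]
  ]
}}

```text
time: 38.5
tcp_pos: [571.0, -17.6, 43.8]
orientation: [0.124, 0.992, 0.0, -0.0]
contact_force: [0.1, -0.1, -0.5]
finger_gap: 64.0
grasp_force: 0.0
```

>>> {"method": "servo_tool", "body": {
  "motion": [
    [[0,0,0],[0,0,0],1],
    [[0,0,0],[0,0,0],1],
    [[0,0,0],[0,0,0],1],
    [[0,0,0],[0,0,0],1]
  ],
  "squeeze": 25
}}

```text
time: 38.9
tcp_pos: [574.7, -18.7, 49.0]
orientation: [0.124, 0.992, -0.0, 0.005]
contact_force: [3.4, -1.8, 15.6]
finger_gap: 5.6
grasp_force: 11.6
```

>>> {"method": "servo_tool", "body": {
  "motion": [
    [[0,0,0],[0,0,-1],1],
    [[0,0,0],[0,0,-4],1],
    [[0,0,0],[0,0,-4],1],
    [[0,0,0],[0,0,-4],1],
    [[0,0,0],[0,0,-4],-1],
    [[0,0,0],[0,0,-1],-1],
    [[0,0,0],[3.5,3,0],-1],
    [[0,0,0],[3.5,3,0],-1],
    [[0,0,0],[3.5,3,0],-1],
    [[0,0,0],[3.5,3,0],-1],
    [[0,0,0],[3,3,0],-1],
    [[0,0,0],[0,3,0],-1]
  ]
}}

```text
time: 40.1
tcp_pos: [448.0, 200.3, 225.1]
orientation: [0.123, 0.992, 0.0, 0.0]
contact_force: [1.3, -0.8, -0.4]
finger_gap: 85.2
grasp_force: 0.0
```

```bash
python3 -c "
from h import *
t=snapshot('top');s=snapshot('scene')
cv2.imwrite('pics/t9.png',t[:,:,::-1]);cv2.imwrite('pics/s9.png',s[:,:,::-1])
f=lambda i:cv2.convertScaleAbs(i[:,:,::-1],alpha=1.5,beta=-40)
a=cv2.resize(f(t[190:275,285:400]),(400,296),interpolation=2);b=cv2.resize(f(s[218:298,250:358]),(400,296),interpolation=2)
c=cv2.resize(f(t[180:310,160:400]),(552,299),interpolation=2);c=np.hstack([c,np.zeros((299,248,3),np.uint8)])
cv2.imwrite('pics/v9.png',np.vstack([np.hstack([a,b]),c]))"
```

```text
(no output)
```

View pics/v9.png

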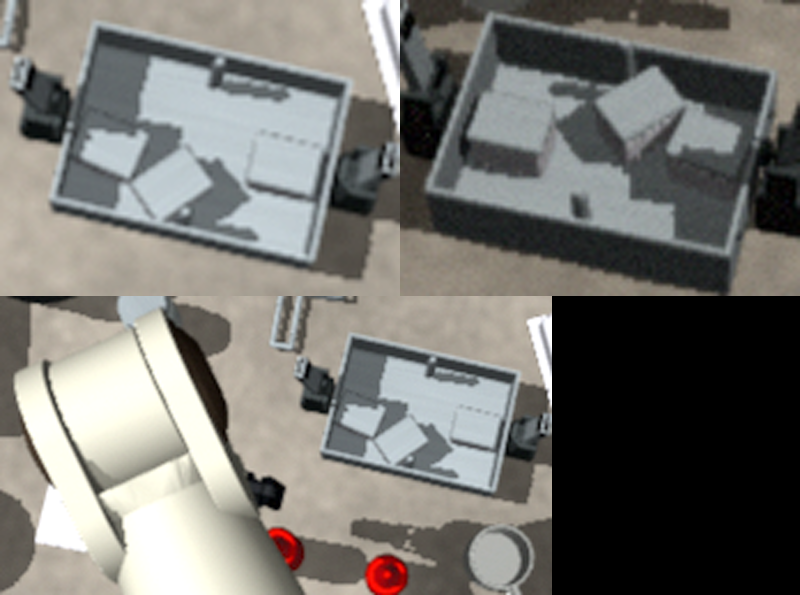

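All three tins now look flat. In the left panel the third has its corners at about (183,148), (213,185), (165,222) and (132,178). I'll check their heights by triangulation.

```bash
python3 -c "
from h import *
V=lambda x,y:(285+(x+.5)/(400/115)-.5,190+(y+.5)/(296/85)-.5)
W=lambda x,y:(250+(x-400+.5)/(400/108)-.5,218+(y+.5)/(296/80)-.5)
O=np.array([557.6,-21.2]);a=np.radians(-14.1);X=np.array([np.cos(a),np.sin(a)]);Y=np.array([-X[1],X[0]])
f=lambda p:((p[:2]-O)@np.c_[X,Y]).round(0)
for t,s in[((183,148),(628,155)),((132,178),(685,108)),((165,221),(655,68)),((213,185),(595,105)),((185,211),(631,48))]:
  p,g=tri(W(*s),V(*t));print(f(p),p[2].round(0),g.round(1))
"
```

```text
[-3. 15.] 26.0 2.7
[-40.  49.] 45.0 1.3
[-69.  17.] 43.0 5.8
[-30. -16.] 40.0 2.3
[-62.   3.] 75.0 4.5
```

```bash
python3 -c "
from h import *
for n,f in(('scene','s9'),('scene','scene0'),('top','top0'),('scene','s6')):
  i=cv2.imread(f'pics/{f}.png').astype(int);m=(i.min(2)>160).astype(np.uint8)
  for c in cv2.findContours(m,0,2)[0]:
    if cv2.contourArea(c)>1200:
      q=cv2.minAreaRect(np.array([onz(n,p,8) for p in c[:,0]],np.float32));
      print(f,cv2.boundingRect(c),q)
plan(468,339,120,77.8)
"
```

```text
s9 (395, 205, 81, 58) ((467.0791015625, 340.61175537109375), (210.7205352783203, 153.9274444580078), 77.93577575683594)
scene0 (196, 256, 46, 52) ((608.2138671875, -250.7021026611328), (136.07821655273438, 105.91177368164062), 12.621304512023926)
scene0 (395, 205, 80, 58) ((466.8287048339844, 340.3677978515625), (210.0120086669922, 153.28746032714844), 77.90679931640625)
top0 (175, 234, 84, 67) ((467.82501220703125, 340.1766052246094), (213.30520629882812, 158.5957794189453), 77.92707061767578)
top0 (389, 180, 55, 61) ((622.006103515625, -243.92166137695312), (160.7003936767578, 128.78179931640625), 12.93408203125)
top0 (0, 139, 52, 64) ((767.3050537109375, 930.3406372070312), (154.8297119140625, 194.03807067871094), 86.12062072753906)
s6 (395, 205, 81, 58) ((466.7996826171875, 340.6400146484375), (210.69117736816406, 153.46139526367188), 77.89859008789062)
cur [450.2 201.4 223.8] yaw 75.9 j [ 0.42 -0.05  0.02  1.64  0.    0.67] gap 85.3
turn [ 0.  -0.  -1.9] shift cm [ 1.17 13.83 10.38]
```

The cover is unmoved: both views give centre (467.4,340.2), own y at 77.9°. Now the box rim and pins, more precisely.

```bash
python3 -c "
from h import *
for n,f,(x0,x1,y0,y1) in(('top','t9',(301,388,193,268)),('top','top0',(301,388,193,268)),('scene','s9',(252,358,218,298)),('scene','scene0',(252,358,218,298))):
  i=cv2.imread(f'pics/{f}.png').astype(int)
  for th in(105,115):
    m=((i[:,:,0]-i[:,:,2]>3)&(i[:,:,1]>th)).astype(np.uint8);z=np.zeros_like(m);z[y0:y1,x0:x1]=m[y0:y1,x0:x1]
    k,l,st,_=cv2.connectedComponentsWithStats(z,connectivity=8);b=1+np.argmax(st[1:,4])
    p=np.argwhere(l==b)[:,::-1];h=cv2.convexHull(p.astype(np.int32))[:,0]
    # half-pixel growth: use all pixel corners
    pc=np.concatenate([h+d for d in np.array([[.5,.5],[.5,-.5],[-.5,.5],[-.5,-.5]])])
    q=cv2.minAreaRect(np.array([onz(n,u,63) for u in pc],np.float32));print(f,th,st[b],np.round(q[0],1),np.round(q[1],1),round(q[2],2))
"
```

```text
t9 105 [ 301  196   85   69 2696] [557.4 -21.2] [220.5 156.4] 75.57
t9 115 [ 301  196   85   69 2352] [557.5 -21.7] [219.5 156. ] 75.56
top0 105 [ 301  196   85   69 2068] [557.5 -21.2] [220.3 156.2] 75.46
top0 115 [ 301  196   85   69 1943] [557.8 -21.6] [219.1 155.6] 75.57
s9 105 [257 254  87  33 769] [600.  -31.1] [218.4  67.4] 75.67
s9 115 [264 254  63  30 690] [598.2 -37.4] [165.6  67.2] 75.8
scene0 105 [257 235  51  43 893] [564.6 -74. ] [117.1 114.6] 75.2
scene0 115 [264 236  44  38 811] [567.1 -64.2] [ 96.8 113.2] 75.04
```

The box rim rectangle is centred at (557.5,-21.4) with own y at 75.55°. The size is symmetric and correct to the pixel margin. Now to the cover handle.

>>> {"method": "servo_tool", "body": {
  "motion": [
    [[0,0,-1.9],[0.3,3,0],-1],
    [[0,0,0],[0.3,4,0],-1],
    [[0,0,0],[0.3,4,1],-1],
    [[0,0,0],[0.2,2.8,3],-1],
    [[0,0,0],[0,0,3],-1],
    [[0,0,0],[0,0,3],-1],
    [[0,0,0],[0,0,0],-1],
    [[0,0,0],[0,0,0],-1]
  ]
}}

```text
time: 41.0
tcp_pos: [470.4, 335.1, 124.5]
orientation: [0.108, 0.994, -0.0, -0.0]
contact_force: [0.1, 0.0, 1.1]
finger_gap: 85.6
grasp_force: 0.0
```

```bash
python3 -c "
from h import *
plan(467.4,340.2,24,77.9)"
```

```text
cur [470.4 335.1 124.5] yaw 77.6 j [ 0.62  0.14  0.03  1.46 -0.    0.84] gap 85.6
turn [-0.  -0.  -0.3] shift cm [ 0.4   0.44 10.05]
```

>>> {"method": "servo_tool", "body": {
  "motion": [
    [[0,0,-0.3],[0.4,0.4,2],-1],
    [[0,0,0],[0,0,3],-1],
    [[0,0,0],[0,0,3],-1],
    [[0,0,0],[0,0,1.5],-1],
    [[0,0,0],[0,0,0.5],-1],
    [[0,0,0],[0,0,0],-1],
    [[0,0,0],[0,0,0],-1]
  ]
}}

```text
time: 41.7
tcp_pos: [468.3, 340.9, 25.9]
orientation: [0.105, 0.994, 0.001, 0.001]
contact_force: [-0.8, 0.3, -0.4]
finger_gap: 85.3
grasp_force: 0.0
```

```bash
python3 -c "
from h import *
plan(467.4,340.2,24,77.9)"
```

```text
cur [468.3 340.9  25.9] yaw 77.9 j [ 0.63  0.17 -0.13  1.27 -0.    0.84] gap 85.3
turn [0.1 0.1 0. ] shift cm [ 0.07 -0.09  0.19]
```

>>> {"method": "servo_tool", "body": {
  "motion": [
    [[0,0,0],[0,0,0],0.4],
    [[0,0,0],[0,0,0],0.7],
    [[0,0,0],[0,0,0],1],
    [[0,0,0],[0,0,0],1],
    [[0,0,0],[0,0,0],1],
    [[0,0,0],[0,0,0],1],
    [[0,0,0],[0,0,0],1]
  ],
  "squeeze": 80
}}

```text
time: 42.4
tcp_pos: [467.4, 340.4, 24.3]
orientation: [0.105, 0.994, 0.0, 0.0]
contact_force: [-0.9, -1.9, 2.9]
finger_gap: 9.6
grasp_force: 78.0
```

```bash
python3 -c "
from h import *
plan(467.4,340.2,24,77.9)
s=snapshot('scene');cv2.imwrite('pics/s10.png',s[:,:,::-1]);m=(s.min(2)>160).astype(np.uint8)
for c in cv2.findContours(m,0,2)[0]:
    if cv2.contourArea(c)>1000: print(cv2.boundingRect(c),cv2.minAreaRect(np.array([onz('scene',p,8) for p in c[:,0]],np.float32)))
"
```

```text
cur [467.4 340.4  24.3] yaw 77.9 j [ 0.63  0.17 -0.13  1.27 -0.    0.84] gap 9.6
turn [0. 0. 0.] shift cm [-0.   -0.02  0.03]
(198, 256, 44, 52) ((608.4461669921875, -250.80934143066406), (137.0358428955078, 106.3925552368164), 12.748028755187988)
(396, 216, 80, 47) ((467.99493408203125, 342.08441162109375), (210.44412231445312, 151.9685821533203), 78.25679016113281)
```

>>> {"method": "servo_tool", "body": {
  "motion": [
    [[0,0,0],[0,0,-1],1],
    [[0,0,0],[0,0,-2],1],
    [[0,0,0],[0,0,-3],1],
    [[0,0,0],[0,0,-4],1],
    [[0,0,0],[0,0,-4],1],
    [[0,0,0],[0,0,-4],1],
    [[0,0,0],[0,0,-3],1],
    [[0,0,0],[0,0,0],1]
  ]
}}

```text
time: 43.25
tcp_pos: [468.3, 341.2, 238.9]
orientation: [0.105, 0.994, 0.002, 0.002]
contact_force: [0.6, -1.3, -3.3]
finger_gap: 9.6
grasp_force: 78.4
```

```bash
python3 -c "
from h import *
plan(557.5,-21.4,225,75.55)"
```

```text
cur [468.3 341.2 238.9] yaw 77.9 j [0.63 0.16 0.27 1.67 0.   0.84] gap 9.6
turn [0.3 0.2 2.4] shift cm [-17.69 -32.88   1.39]
```

>>> {"method": "servo_tool", "body": {
  "motion": [
    [[0.3,0.2,2.4],[0,0,0],1],
    [[0,0,0],[-1,-1.5,0],1],
    [[0,0,0],[-1.8,-3.3,0],1],
    [[0,0,0],[-1.8,-3.3,0],1],
    [[0,0,0],[-1.8,-3.3,0],1],
    [[0,0,0],[-1.8,-3.3,0],1],
    [[0,0,0],[-1.8,-3.3,0],1],
    [[0,0,0],[-1.8,-3.3,0],1],
    [[0,0,0],[-1.8,-3.3,0],1],
    [[0,0,0],[-1.8,-3.3,0],1],
    [[0,0,0],[-1.5,-3,0],1],
    [[0,0,0],[-0.8,-1.9,0],1]
  ]
}}

```text
time: 44.45
tcp_pos: [556.8, -23.6, 233.4]
orientation: [0.127, 0.992, -0.003, -0.003]
contact_force: [1.0, -0.5, -3.5]
finger_gap: 9.4
grasp_force: 78.5
```

>>> {"method": "servo_tool", "body": {
  "motion": [
    [[0,0,0],[0,0,1],1],
    [[0,0,0],[0,0,0],1],
    [[0,0,0],[0,0,0],1]
  ]
}}

```text
time: 44.75
tcp_pos: [556.3, -20.7, 224.1]
orientation: [0.125, 0.992, -0.002, -0.003]
contact_force: [-0.7, 0.1, -3.2]
finger_gap: 9.5
grasp_force: 78.5
```

```bash
python3 -c "
from h import *
plan(557.5,-21.4,112,75.55)"
```

```text
cur [556.3 -20.7 224.1] yaw 75.6 j [-0.04  0.11  0.18  1.65 -0.    0.22] gap 9.5
turn [-0.3 -0.3  0. ] shift cm [-0.13 -0.04 11.21]
```

>>> {"method": "servo_tool", "body": {
  "motion": [
    [[-0.3,-0.3,0],[-0.1,0,2],1],
    [[0,0,0],[0,0,3],1],
    [[0,0,0],[0,0,3],1],
    [[0,0,0],[0,0,2],1],
    [[0,0,0],[0,0,0.8],1],
    [[0,0,0],[0,0,0],1],
    [[0,0,0],[0,0,0],1]
  ]
}}

```text
time: 45.45
tcp_pos: [558.4, -21.4, 118.5]
orientation: [0.125, 0.992, -0.0, 0.002]
contact_force: [-0.1, -0.3, -3.2]
finger_gap: 8.9
grasp_force: 78.4
```

```bash
python3 -c "
from h import *
plan(557.5,-21.4,100,75.55)
s=snapshot('scene');cv2.imwrite('pics/s11.png',s[:,:,::-1]);m=(s.min(2)>150).astype(np.uint8);m[:,:250]=0;m[:,370:]=0
for c in cv2.findContours(m,0,2)[0]:
    if cv2.contourArea(c)>300:
        z=telemetry.state()['tcp_pos'][2]-24.3+8;q=cv2.minAreaRect(np.array([onz('scene',p,z) for p in c[:,0]],np.float32));print(cv2.boundingRect(c),z,q)
"
```

```text
cur [558.4 -21.4 118.5] yaw 75.6 j [-0.04  0.09 -0.04  1.44 -0.    0.21] gap 8.9
turn [0.  0.2 0. ] shift cm [ 0.08 -0.03  1.85]
(250, 458, 27, 22) 102.39421739779269 ((1075.6397705078125, -95.9270248413086), (53.217140197753906, 38.159122467041016), 89.3288803100586)
(317, 457, 37, 23) 102.39421739779269 ((1076.421875, 47.7066764831543), (72.04402160644531, 39.960384368896484), 89.328857421875)
(278, 457, 37, 23) 102.39421739779269 ((1075.9228515625, -29.839717864990234), (40.10617446899414, 71.5244140625), 0.09858553111553192)
(279, 437, 36, 19) 102.39421739779269 ((1034.7149658203125, -29.629486083984375), (71.3918228149414, 34.15971374511719), 89.30248260498047)
(250, 437, 28, 19) 102.39421739779269 ((1033.87890625, -97.41073608398438), (56.04551315307617, 34.181636810302734), 89.30287170410156)
(317, 435, 36, 20) 102.39421739779269 ((1032.814697265625, 47.562400817871094), (71.56240844726562, 36.11051559448242), 89.3016586303711)
(256, 225, 96, 56) 102.39421739779269 ((559.369384765625, -19.68035888671875), (210.83932495117188, 154.56158447265625), 75.55606079101562)
(274, 89, 33, 21) 102.39421739779269 ((30.854419708251953, -71.27557373046875), (100.58821105957031, 88.0218734741211), 88.66911315917969)
(309, 69, 12, 39) 102.39421739779269 ((-18.6868896484375, 3.9109201431274414), (32.19432067871094, 172.9819793701172), 87.71068572998047)
(261, 69, 14, 41) 102.39421739779269 ((-17.677261352539062, -144.6785888671875), (34.369144439697266, 181.68240356445312), 88.57521057128906)
(283, 0, 36, 77) 102.39421739779269 ((-275.8128356933594, -35.61505889892578), (99.08967590332031, 409.4243469238281), 87.03970336914062)
```

>>> {"method": "servo_tool", "body": {
  "motion": [
    [[0,0.2,0],[0.1,0,0.6],1],
    [[0,0,0],[0,0,0.4],1],
    [[0,0,0],[0,0,0.3],1],
    [[0,0,0],[0,0,0.3],1],
    [[0,0,0],[0,0,0],1]
  ]
}}

```text
time: 46.0
tcp_pos: [556.7, -21.6, 100.6]
orientation: [0.126, 0.992, 0.0, -0.001]
contact_force: [-0.7, 1.0, -4.0]
finger_gap: 9.3
grasp_force: 78.5
```

The underside is at 76 mm, already below the pin tips, with no contact force. I'll continue down.

>>> {"method": "servo_tool", "body": {
  "motion": [
    [[0,0,0],[0,0,0.3],1],
    [[0,0,0],[0,0,0.3],1],
    [[0,0,0],[0,0,0.3],1],
    [[0,0,0],[0,0,0.2],1],
    [[0,0,0],[0,0,0],1],
    [[0,0,0],[0,0,0],1]
  ]
}}

```text
time: 46.6
tcp_pos: [556.9, -21.5, 90.2]
orientation: [0.126, 0.992, 0.0, -0.001]
contact_force: [-0.1, 0.3, -3.0]
finger_gap: 9.5
grasp_force: 78.5
```

>>> {"method": "servo_tool", "body": {
  "motion": [
    [[0,0,0],[0,0,0.15],1],
    [[0,0,0],[0,0,0.1],1],
    [[0,0,0],[0,0,0],1],
    [[0,0,0],[0,0,0],1]
  ]
}}

```text
time: 47.0
tcp_pos: [556.9, -21.5, 87.7]
orientation: [0.126, 0.992, 0.0, -0.001]
contact_force: [0.7, -0.0, -3.3]
finger_gap: 9.4
grasp_force: 78.5
```

>>> {"method": "servo_tool", "body": {
  "motion": [
    [[0,0,0],[0,0,0.1],1],
    [[0,0,0],[0,0,0.1],1],
    [[0,0,0],[0,0,0.1],1],
    [[0,0,0],[0,0,0],1],
    [[0,0,0],[0,0,0],1]
  ]
}}

```text
time: 47.5
tcp_pos: [557.0, -21.5, 87.2]
orientation: [0.126, 0.992, 0.0, 0.0]
contact_force: [-8.2, 0.5, 14.6]
finger_gap: 9.6
grasp_force: 80.8
```

The cover is seated: TCP 87.2 against the expected 87.3, with 15 N on the rim. I'll release and rise, then go outside the left clamp.

>>> {"method": "servo_tool", "body": {
  "motion": [
    [[0,0,0],[0,0,-0.1],0.5],
    [[0,0,0],[0,0,0],0.3],
    [[0,0,0],[0,0,0],0],
    [[0,0,0],[0,0,0],-0.2],
    [[0,0,0],[0,0,-1],-0.2],
    [[0,0,0],[0,0,-3],-0.2],
    [[0,0,0],[0,0,-4],1],
    [[0,0,0],[0,0,-4],1],
    [[0,0,0],[0,0,0],1],
    [[0,0,0],[0,0,0],1]
  ]
}}

```text
time: 48.5
tcp_pos: [557.7, -21.6, 207.1]
orientation: [0.126, 0.992, 0.0, 0.0]
contact_force: [-0.2, 0.8, -0.4]
finger_gap: 0.1
grasp_force: 0.0
```

```bash
python3 -c "
from h import *
plan(602,153,200,75.55)
s=snapshot('scene');cv2.imwrite('pics/s12.png',s[:,:,::-1]);m=(s.min(2)>150).astype(np.uint8);m[:,:250]=0;m[:,370:]=0;m[400:]=0;m[:180]=0
for c in cv2.findContours(m,0,2)[0]:
    if cv2.contourArea(c)>300: print(cv2.boundingRect(c),cv2.minAreaRect(np.array([onz('scene',p,71) for p in c[:,0]],np.float32)))
"
```

```text
cur [557.7 -21.6 207.1] yaw 75.5 j [-0.04  0.1   0.14  1.61  0.    0.21] gap 0.1
turn [ 0.  0. -0.] shift cm [ 0.06 18.01  0.71]
(258, 220, 93, 66) ((557.4420166015625, -19.872718811035156), (211.61819458007812, 155.63241577148438), 75.6447525024414)
```

>>> {"method": "servo_tool", "body": {
  "motion": [
    [[0,0,0],[0,4,0],1],
    [[0,0,0],[0,4,0],1],
    [[0,0,0],[0,4,0],1],
    [[0,0,0],[0,4,0],1],
    [[0,0,0],[0,2.3,0],1],
    [[0,0,0],[0,0,0],1],
    [[0,0,0],[0,0,3],1],
    [[0,0,0],[0,0,3],1],
    [[0,0,0],[0,0,2],1],
    [[0,0,0],[0,0,0],1]
  ]
}}

```text
time: 49.55
tcp_pos: [600.5, 154.3, 121.4]
orientation: [0.126, 0.992, -0.001, -0.004]
contact_force: [0.1, 0.6, 0.2]
finger_gap: 0.1
grasp_force: 0.0
```

>>> {"method": "servo_tool", "body": {
  "motion": [
    [[0,0,0],[0,-1,0],1],
    [[0,0,0],[0,-1,0],1],
    [[0,0,0],[0,-1,0],1],
    [[0,0,0],[0,-1,0],1],
    [[0,0,0],[0,-1,0],1],
    [[0,0,0],[0,-1,0],1],
    [[0,0,0],[0,-1,0],1],
    [[0,0,0],[0,0,0],1]
  ]
}}

```text
time: 50.35
tcp_pos: [584.9, 86.6, 125.7]
orientation: [0.126, 0.992, -0.0, -0.001]
contact_force: [0.0, -0.7, 0.2]
finger_gap: -0.0
grasp_force: 0.0
```

>>> {"method": "servo_tool", "body": {
  "motion": [
    [[0,0,0],[0,0,-3],1],
    [[0,0,0],[0,0,-3],1],
    [[0,0,0],[0,-2.4,0],1],
    [[0,0,0],[0,-2.4,0],1],
    [[0,0,0],[0,0,0],1],
    [[0,0,0],[0,0,2],1],
    [[0,0,0],[0,0,2],1],
    [[0,0,0],[0,0,1],1],
    [[0,0,0],[0,0,0.6],1],
    [[0,0,0],[0,0,0],1]
  ]
}}

```text
time: 51.35
tcp_pos: [573.0, 41.7, 129.2]
orientation: [0.126, 0.992, 0.0, -0.001]
contact_force: [0.9, -0.8, 0.3]
finger_gap: -0.2
grasp_force: 0.0
```

>>> {"method": "servo_tool", "body": {
  "motion": [
    [[0,0,0],[0,0,0.5],1],
    [[0,0,0],[0,0,0.5],1],
    [[0,0,0],[0,0,0.5],1],
    [[0,0,0],[0,0,0.5],1],
    [[0,0,0],[0,0,0],1]
  ]
}}

```text
time: 51.85
tcp_pos: [573.0, 41.5, 109.0]
orientation: [0.126, 0.992, 0.0, -0.001]
contact_force: [0.7, 0.2, -0.4]
finger_gap: -0.1
grasp_force: 0.3
```

>>> {"method": "servo_tool", "body": {
  "motion": [
    [[0,0,0],[0,0,0.4],1],
    [[0,0,0],[0,0,0.4],1],
    [[0,0,0],[0,0,0.4],1],
    [[0,0,0],[0,0,0],1]
  ]
}}

```text
time: 52.25
tcp_pos: [572.6, 41.5, 96.5]
orientation: [0.126, 0.992, 0.0, -0.002]
contact_force: [0.3, -0.1, 0.0]
finger_gap: -0.5
grasp_force: 0.0
```

>>> {"method": "servo_tool", "body": {
  "motion": [
    [[0,0,0],[0,0,-3],1],
    [[0,0,0],[0,0,-4],1],
    [[0,0,0],[0,0,-3],1],
    [[0,0,0],[0,0,0],1]
  ]
}}

```text
time: 52.65
tcp_pos: [574.8, 41.6, 202.4]
orientation: [0.126, 0.992, 0.001, 0.002]
contact_force: [-0.3, -0.9, -0.4]
finger_gap: 0.1
grasp_force: 0.0
```

```bash
cat >> h.py <<'E'
def clamps(n="scene",f=None):
    i=snapshot(n) if f is None else cv2.imread(f)[:,:,::-1]
    if f is None: cv2.imwrite(f"pics/{n}_cl{telemetry.state()['time']:.0f}.png",i[:,:,::-1])
    O=np.array([557,-21.5,0]);a=np.radians(75.55);Y=np.array([np.cos(a),np.sin(a),0])
    for sg,nm in((1,"left"),(-1,"right")):
        for th in(1.75,1.2,.8,.5,.25,0):
            v=[]
            for l in(15,30,45,60,70,78):
                p=O+sg*Y*(131-l*np.cos(th)+6*np.sin(th));p[2]=78+l*np.sin(th)+6*np.cos(th)
                u=px(n,p).round().astype(int);v.append(int(i[u[1]-1:u[1]+2,u[0]-1:u[0]+2].mean()))
            print(nm,th,v)
E
python3 -c "
from h import *
clamps(f='pics/s12.png');print();clamps();plan(573,41,200,75.55)"
```

```text
left 1.75 [46, 63, 51, 91, 114, 115]
left 1.2 [46, 66, 91, 142, 175, 177]
left 0.8 [51, 99, 178, 178, 180, 178]
left 0.5 [62, 166, 179, 178, 177, 177]
left 0.25 [43, 160, 177, 180, 179, 179]
left 0 [42, 127, 136, 173, 179, 179]
right 1.75 [47, 47, 33, 61, 94, 107]
right 1.2 [39, 43, 68, 109, 108, 106]
right 0.8 [44, 41, 58, 87, 151, 166]
right 0.5 [42, 51, 131, 187, 186, 186]
right 0.25 [29, 62, 186, 184, 185, 185]
right 0 [31, 98, 185, 184, 183, 183]

left 1.75 [53, 58, 107, 122, 121, 122]
left 1.2 [65, 71, 92, 142, 175, 177]
left 0.8 [108, 109, 178, 179, 179, 178]
left 0.5 [131, 139, 167, 176, 177, 178]
left 0.25 [132, 132, 136, 122, 100, 131]
left 0 [132, 131, 132, 86, 26, 70]
right 1.75 [47, 47, 31, 60, 93, 107]
right 1.2 [39, 40, 62, 109, 108, 106]
right 0.8 [37, 23, 59, 88, 150, 165]
right 0.5 [25, 41, 129, 186, 186, 185]
right 0.25 [24, 54, 179, 185, 185, 184]
right 0 [28, 80, 149, 139, 175, 181]
cur [574.2  41.5 199.8] yaw 75.6 j [0.07 0.14 0.17 1.6  0.   0.32] gap -0.1
turn [ 0.1  0.1 -0. ] shift cm [ 0.11 -0.08 -0.02]
```

The pixel profile puts the left clamp at 0 rad, with the black sleeve at 70 mm. I'll confirm by pressing it lightly.

>>> {"method": "servo_tool", "body": {
  "motion": [
    [[0,0,0],[0,0,4],1],
    [[0,0,0],[0,0,4],1],
    [[0,0,0],[0,0,2],1],
    [[0,0,0],[0,0,0.6],1],
    [[0,0,0],[0,0,0.4],1],
    [[0,0,0],[0,0,0.3],1],
    [[0,0,0],[0,0,0.2],1],
    [[0,0,0],[0,0,0.1],1],
    [[0,0,0],[0,0,0],1],
    [[0,0,0],[0,0,0],1]
  ]
}}

```text
time: 53.7
tcp_pos: [573.8, 41.5, 83.8]
orientation: [0.126, 0.992, 0.0, 0.001]
contact_force: [-3.0, -0.8, 8.5]
finger_gap: -0.1
grasp_force: 3.9
```

It contacts at 84 mm, so it is shut. Now the right clamp.

>>> {"method": "servo_tool", "body": {
  "motion": [
    [[0,0,0],[0,0,0.2],1],
    [[0,0,0],[0,0,0],1],
    [[0,0,0],[0,0,-3],1],
    [[0,0,0],[0,0,-4],1],
    [[0,0,0],[0,0,-4],1],
    [[0,0,0],[0.1,-4,-1],1],
    [[0,0,0],[0,-4,0],1],
    [[0,0,0],[0,-4,0],1],
    [[0,0,0],[0,-4,0],1],
    [[0,0,0],[0,-4,0],1],
    [[0,0,0],[0,-4,0],1],
    [[0,0,0],[0,-0.8,0],1]
  ]
}}

```text
time: 54.9
tcp_pos: [509.7, -201.8, 200.6]
orientation: [0.127, 0.992, -0.0, -0.0]
contact_force: [0.3, 0.5, 0.2]
finger_gap: 0.0
grasp_force: 0.0
```

>>> {"method": "servo_tool", "body": {
  "motion": [
    [[0,0,0],[0,0,0],1],
    [[0,0,0],[0,0,0],1]
  ]
}}

```text
time: 55.1
tcp_pos: [510.8, -198.0, 200.1]
orientation: [0.126, 0.992, 0.0, -0.0]
contact_force: [-0.8, 0.5, -0.2]
finger_gap: 0.1
grasp_force: 0.0
```

```bash
python3 -c "
from h import *
plan(512,-196,125,75.55)"
```

```text
cur [ 510.8 -198.   200.1] yaw 75.5 j [-0.37  0.07  0.1   1.6   0.   -0.12] gap 0.1
turn [ 0. -0. -0.] shift cm [-0.07  0.23  7.51]
```

>>> {"method": "servo_tool", "body": {
  "motion": [
    [[0,0,0],[-0.1,0,3],1],
    [[0,0,0],[0,0,3],1],
    [[0,0,0],[0,0,1.5],1],
    [[0,0,0],[0,0,0],1],
    [[0,0,0],[0,1,0],1],
    [[0,0,0],[0,1,0],1],
    [[0,0,0],[0,1,0],1],
    [[0,0,0],[0,1,0],1],
    [[0,0,0],[0,1,0],1],
    [[0,0,0],[0,1,0],1],
    [[0,0,0],[0,1,0],1],
    [[0,0,0],[0,0,0],1]
  ]
}}

```text
time: 56.3
tcp_pos: [529.0, -129.7, 124.6]
orientation: [0.125, 0.992, 0.0, -0.001]
contact_force: [-0.7, 0.3, 0.3]
finger_gap: 0.2
grasp_force: 0.0
```

>>> {"method": "servo_tool", "body": {
  "motion": [
    [[0,0,0],[0,0,-3],1],
    [[0,0,0],[0,0,-3],1],
    [[0,0,0],[0,2.4,0],1],
    [[0,0,0],[0,2.4,0],1],
    [[0,0,0],[0,0,0],1],
    [[0,0,0],[0,0,2],1],
    [[0,0,0],[0,0,2],1],
    [[0,0,0],[0,0,0],1]
  ]
}}

```text
time: 57.1
tcp_pos: [539.3, -84.8, 141.9]
orientation: [0.126, 0.992, 0.0, -0.003]
contact_force: [-0.2, 0.1, -0.2]
finger_gap: -0.4
grasp_force: 0.0
```

```bash
python3 -c "
from h import *
plan(541,-83.5,84,75.55)
clamps()"
```

```text
cur [539.3 -84.8 141.9] yaw 75.5 j [-0.16  0.07 -0.02  1.49 -0.    0.1 ] gap -0.4
turn [-0.  -0.3 -0. ] shift cm [-0.13  0.17  5.79]
left 1.75 [55, 57, 107, 121, 120, 122]
left 1.2 [66, 69, 90, 140, 175, 175]
left 0.8 [108, 108, 177, 178, 179, 177]
left 0.5 [131, 138, 167, 175, 177, 177]
left 0.25 [132, 132, 136, 121, 100, 131]
left 0 [132, 131, 131, 87, 24, 70]
right 1.75 [103, 107, 109, 109, 109, 108]
right 1.2 [49, 53, 82, 108, 108, 106]
right 0.8 [63, 65, 69, 89, 145, 131]
right 0.5 [73, 73, 73, 54, 23, 66]
right 0.25 [73, 74, 72, 52, 98, 176]
right 0 [72, 70, 68, 173, 180, 183]
```

The right clamp rests at 0.5 rad. I'll press it down.

>>> {"method": "servo_tool", "body": {
  "motion": [
    [[0,0,0],[0,0.1,1.5],1],
    [[0,0,0],[0,0,0.7],1],
    [[0,0,0],[0,0,0.7],1],
    [[0,0,0],[0,0,0.7],1],
    [[0,0,0],[0,0,0.7],1],
    [[0,0,0],[0,0,0.5],1],
    [[0,0,0],[0,0,0.5],1],
    [[0,0,0],[0,0,0.3],1],
    [[0,0,0],[0,0,0],1],
    [[0,0,0],[0,0,0],1]
  ]
}}

```text
time: 58.15
tcp_pos: [540.9, -83.5, 88.7]
orientation: [0.126, 0.992, 0.0, -0.001]
contact_force: [-0.2, -0.6, 0.5]
finger_gap: -0.1
grasp_force: 0.0
```

>>> {"method": "servo_tool", "body": {
  "motion": [
    [[0,0,0],[0,0,0.2],1],
    [[0,0,0],[0,0,0.2],1],
    [[0,0,0],[0,0,0.2],1],
    [[0,0,0],[0,0,0.1],1],
    [[0,0,0],[0,0,0],1]
  ]
}}

```text
time: 58.65
tcp_pos: [541.2, -83.5, 83.5]
orientation: [0.126, 0.992, 0.0, 0.0]
contact_force: [-5.5, -0.2, 12.8]
finger_gap: 0.3
grasp_force: 6.7
```

>>> {"method": "servo_tool", "body": {
  "motion": [
    [[0,0,0],[0,0,-3],1],
    [[0,0,0],[0,0,-4],1],
    [[0,0,0],[0,0,-4],1],
    [[0,0,0],[2,0,-3],1],
    [[0,0,0],[4,0,0],1],
    [[0,0,0],[4,0,0],1],
    [[0,0,0],[4,0,0],1],
    [[0,0,0],[4,0,0],1],
    [[0,0,0],[4,0,0],1],
    [[0,0,0],[2,0,0],1],
    [[0,0,0],[0,0,0],1]
  ]
}}

```text
time: 59.75
tcp_pos: [307.2, -23.3, 222.8]
orientation: [0.126, 0.992, 0.0, 0.0]
contact_force: [0.4, 0.8, 1.0]
finger_gap: 0.0
grasp_force: 0.0
```

```bash
python3 -c "
from h import *
plan(541,-83.5,84,75.55)
clamps()
s=snapshot('scene')
cv2.imwrite('pics/fin.png',cv2.resize(s[165:315,130:400,::-1],None,fx=2.9,fy=2.9,interpolation=2))"
```

```text
cur [307.2 -23.3 222.8] yaw 75.6 j [-0.08 -0.49 -0.32  1.74  0.    0.18] gap 0.0
turn [0. 0. 0.] shift cm [-24.14   0.    13.88]
left 1.75 [50, 54, 104, 118, 118, 119]
left 1.2 [64, 69, 88, 138, 171, 172]
left 0.8 [106, 106, 173, 174, 174, 173]
left 0.5 [129, 135, 163, 171, 173, 173]
left 0.25 [129, 128, 133, 119, 97, 127]
left 0 [128, 127, 128, 83, 25, 68]
right 1.75 [100, 104, 107, 108, 105, 105]
right 1.2 [59, 51, 81, 106, 105, 103]
right 0.8 [72, 71, 57, 83, 145, 160]
right 0.5 [109, 110, 124, 180, 181, 181]
right 0.25 [126, 128, 133, 150, 115, 123]
right 0 [127, 128, 128, 108, 25, 47]
```

View pics/fin.png

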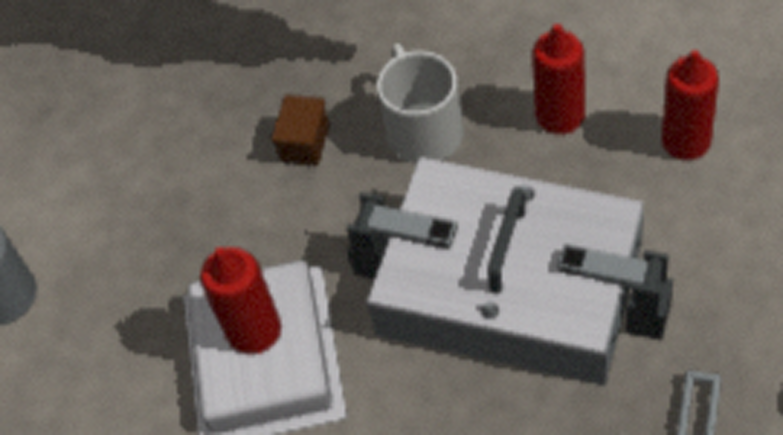

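The cover lies flush with the front pin through its hole at (488,310). Both clamps are down, with sleeves at (440,232) and (573,257), and the dispenser stands on the tray at (240,300). The bystanders in this view are where they were, so I'm handing the job in.

```bash
python3 -c "
from plant import r
print(r.finish_job())"
```

```text
the job is handed in; nothing more can be done
None
```

The job is handed in at about 60 s: the dispenser stands on the tray, the three spice tins I found are in the box, the cover is flush on the rim over both pins, and both clamps are snapped shut. One tin tipped up while I was packing it, so I worked it flat again before fitting the cover.

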